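# Clamp a flanged housing in the measuring fixture

### The job

Load the aluminium housing from the blue tray into the measuring fixture: lay it flat on the three rest buttons with its round boss at the end away from the clamp, and press it home, square against the two side pins and against the end pin at the same time, firmly but without ramming the pins. Then push the clamp's red handle over its dead point until it stays against its stop and the rubber pad holds the flange down, without forcing the handle. Leave the other things on the table as they are.

Things in the scene. Friction and masses are not known exactly. Their poses are not given: they have to be found in the camera images.
- housing: Workpiece, bare aluminium, 0.3 kg: flange 60 (x) x 100 (y) x 14 mm with an upright round boss (36 mm diameter, 30 mm tall, dark bore on top), axis at x = 0, y = -22 mm, so nearer the -y end. Origin: centre of the flange's underside; z up. Starts flat in the blue tray. The clamp presses on the bare flange at its +y end.
- boss_top (a point): Centre of the top face of the housing's boss, 44 mm above the flange's underside; axes as the housing's.
- fixture: Aluminium plate 205 (x) x 270 (y) x 16 mm, screwed to the granite; origin at the centre of its underside, z up. Carries three rest buttons, three locating pins (nest, towards -y) and a toggle clamp with a red handle (towards +y). The clamp's foot covers x -41 to 21, y 11 to 87 mm, up to 44 mm above the granite; the clamp moves in the plane x = -10 mm.
- nest (a point): Where the housing's origin belongs when seated: on top of the rest buttons, 28 mm above the granite, at x = -10, y = -70 mm in the fixture's frame. Axes as the fixture's; the seated housing's axes agree with them (boss towards -y, clamp towards +y).
- side_pin_a: Steel locating pin, 10 mm diameter, top 23 mm above the plate (3 mm below the top of the seated flange); touches the flange's +x long side 42 mm to the -y side of the nest. Origin: on its axis at the plate's top face.
- side_pin_b: The second side pin, alike; touches the flange's +x long side 16 mm to the +y side of the nest.
- end_pin: The end pin, alike; touches the flange's +y end (the one towards the clamp) 5 mm to the +x side of the nest's middle. So the housing is pushed towards +x and +y of the fixture to bring it home.
- clamp_handle (a joint): Knee angle of the toggle, rad. 0: open, as at the start, pad raised clear, handle leaning back 48 deg, away from the nest. Grows as the handle is pushed up and over towards the nest: at 1.15 the pad meets the flange, the push stiffens to about 11 N (30 mm below the tip), at 1.56 is the dead point, then the load drops and the handle runs on to its stop at 1.67. Short of 1.56 it does not hold.
- handle_tip (a point): Middle of the top end of the red grip (14 mm wide along x, 15 thick, 64 long). Site z runs along the grip; +y is the normal of its back face (7.5 mm off), which looks away from the nest: the face to push. In the fixture's frame it goes in an arc from y 123, z 101 mm (open) over y 85, z 142 to y 31, z 165 mm (at the stop, handle leaning 12 deg towards the nest), always at x = -10 mm.
- clamp_pad: Black rubber pad, 19 mm diameter, on the spindle of the clamp's bar; a little springy. Shut, it presses with about 18 N on the flange at x = 0, y = +30 mm of the nest. Origin: centre of its face.
- tray: Blue plastic tray 170 x 160 mm, walls 18 mm high, floor 4 mm; fixed. Origin: centre of its underside.
- ring_gauge: Bystander: steel ring, 34 mm diameter, 14 mm high, in the tray.
- ref_sphere: Bystander: white ceramic reference ball on a black stand, 128 mm tall.
- wash_bottle: Bystander: white wash bottle with blue nozzle, 166 mm tall.
- hex_key: Bystander: L-shaped hex key, 82 mm long, lying on the fixture plate.
- vee_block: Bystander: steel vee block 50 x 45 x 42 mm.
- probe_module: Bystander: small black probe module with a ruby-tipped stylus, 75 mm tall.

How it is judged:
By the outcome, as a careful person would: the job done as asked, in the order asked, and still so for the second after the job is handed in, with the robot touching nothing.
It also fails if it takes over 70 s, if anything falls off the work surface, if the arm or the gripper's body presses on something with over 40 N, if the wrist force passes 120 N, or if a joint passes its speed limit or range.

### The arm

A 7-joint arm with a two-finger parallel gripper is mounted at the origin on the work surface. World frame = base frame: x ahead of the robot, y to its left, z up, the work surface at z = 0. Lengths are in mm, angles in rad, forces in N, time in s.
With the tool pointing down it reaches from about 400 to 875 mm from the base axis. Payload 4.4 kg.
Tool frame: the origin (TCP) lies midway between the tips of the shut fingers; the grasp point (between the pads) lies 19 mm behind it (ctrl.grip_depth is the distance from the TCP to the grasp point, in mm); z points along the fingers, y is the direction in which the jaws open and shut (so a half turn about z gives the same grasp; the last joint's range is limited). The gripper opens to 85 mm and grips with 20 to 120 N. Pads are 22 mm wide; open, the fingers measure 114 mm over their backs; the gripper's body (76 mm by 85 mm) begins 54 mm behind the grasp point. The pads swing forward as they close: fully open they stand 13 mm farther back than shut.
Start: joints at [-1.407, 0.628, 0.038, 1.517, -0.027, 0.996, -0.02], TCP at [148.033, 632.933, 231.313] pointing down, gripper open.
Joint ranges: [-3.06, 3.06], [-0.37, 2.12], [-1.25, 1.32], [0.18, 2.47], [-1.1, 4.24], [0.23, 1.98], [-2.94, 2.94]. Speed limits (rad/s): [2.57, 2.57, 3.14, 3.14, 3.14, 3.14, 3.14].

### API

Orientations are given as [roll, pitch, yaw] about the fixed x, y, z axes, in that order (R = Rz(yaw) Ry(pitch) Rx(roll)).
In Python, from cell import ctrl, get_image gives the robot as it stands.
- The arm moves only by the tool arm_command, never from a script. Its argument "plan" is a list of rows, each an object of numbers: "rx", "ry", "rz": the turn, a rotation vector about the tool's x, y, z in rad; "x", "y", "z": the shift along the tool's x, y, z in cm; "jaw": the finger opening in cm, from 0 to 8.54. In form: [{"rx": .., "ry": .., "rz": .., "x": .., "y": .., "z": .., "jaw": ..}, ...]. A call has 1 to 10 rows; each row is the pose to reach, as a shift and turn from the pose measured when the call began, along the tool's axes at that moment; what a row does not reach only later rows make up. A row lasts 1/12 s, in which the tool goes at most 41.7 mm and 7.16 degrees, less where a joint would pass 70% of its speed; a pose out of reach is approached as far as the arm can. A call with a gripper value outside its range is refused whole. The fingers move at their own pace and stop on an object; the grip force is fixed at half the most. Time passes only in rows, so rows that repeat a pose let the fingers close. It gives the time, the measured TCP pose, the force and the opening at its end, in the units of the state.
- ctrl.read_state(): the state, without advancing time (a new reading comes with each control period).
- get_image(name): name is "scene" or "top"; returns a dict with "frame" (480x640x3 uint8, red, green, blue), "fovy" (degrees; the focal length in pixels is half the picture's height over the tangent of half this angle, whatever the lens; pixels are square), "cx", "cy" (the principal point, pixels), "D" ([k1, k2, p1, p2, k3] as OpenCV has them; the pictures are not rectified), "R" (3x3) and "t" (3): a world point X has camera coordinates R X + t. Camera axes: x right, y down, z forward; pixel columns grow to the right and rows downward; lengths in mm; the calibration is good to about 2 mm. A picture is of the moment at which its call begins. There is no depth.
- ctrl.finish_job(): hands the job in, once; it reports no verdict.
The state is a dict: "clock": time; "qpos": joint angles; "qd": joint speeds; "tau": joint torques, N m; "eef_pos": TCP position; "tool_rot": TCP orientation; "force": force on the tool from outside, world axes, zero at the start; "torque": the same for the moment, N m; "width": finger opening in mm.
Only numpy, scipy, OpenCV 4.12 (cv2) and the standard library are available. Lean on these libraries where they do the work, as an engineer would, in place of code of your own. Each camera call takes 0.05 s, during which the arm holds its last target.

## Working session

There is one attempt and no reset: what is moved stays moved. The work goes in short steps, Python scripts to look and compute and a tool call to move; the robot and the scene stay as the last step left them, time stands still between calls to the robot, and variables do not carry over. Pictures are saved under pics/ and viewed, and the job is handed in when it is done.

Besides the shell and the picture viewer there is one more tool, called after "Emit:" by a JSON object that holds its "op" and its "data". arm_command: Moves the arm, as the interface text tells. Its arguments: {"type":"object","properties":{"plan":{"type":"array","items":{"type":"object","properties":{"rx":{"type":"number"},"ry":{"type":"number"},"rz":{"type":"number"},"x":{"type":"number"},"y":{"type":"number"},"z":{"type":"number"},"jaw":{"type":"number"}}}}},"required":["plan"]}

```bash
ls; mkdir -p pics; python3 - <<'E'
from cell import ctrl,get_image
import cv2,numpy as np
print(ctrl.read_state())
for n in ("scene","top"):
    g=get_image(n); cv2.imwrite(f"pics/{n}0.png",g["frame"][:,:,::-1])
    print(n,{k:(np.round(v,4).tolist() if not np.isscalar(v) else v) for k,v in g.items() if k!="frame"})
E
```

```text
pics
{'clock': 0.0, 'qpos': array([-1.40680636,  0.62932897,  0.03841885,  1.51838492, -0.02697346,
        0.99630464, -0.02000469]), 'qd': array([-3.67282288e-04, -9.45449643e-04,  1.85595515e-04, -3.78315485e-05,
        1.45954454e-03, -5.89978825e-04,  3.95131894e-04]), 'tau': array([-5.01389786e-04, -5.63403547e+01,  1.22601572e+00, -1.93440610e+01,
        1.09608166e-02,  1.06366063e-02, -8.04830592e-06]), 'eef_pos': array([147.87434746, 632.30342428, 230.39438862]), 'tool_rot': array([-3.13968448e+00,  3.34229434e-05,  2.91183078e+00]), 'force': array([-0.48481544, -0.00108916,  0.01570499]), 'torque': array([0.01644232, 0.01065406, 0.00300544]), 'width': 85.10943753867963}
scene {'fovy': 47.85122576756939, 'cx': 319.68852676522465, 'cy': 232.2346853320985, 'D': [-0.0098, 0.0, 0.0, 0.0, 0.0], 'R': [[-0.1352, 0.9907, -0.0162], [0.7506, 0.0917, -0.6543], [-0.6467, -0.1007, -0.7561]], 't': [41.661, -348.265, 1516.2355]}
top {'fovy': 52.125991349027004, 'cx': 319.8378124204464, 'cy': 237.14420475052475, 'D': [-0.1395, 0.0, 0.0, 0.0, 0.0], 'R': [[-0.0202, -0.9997, 0.0142], [-0.9982, 0.0194, -0.0561], [0.0558, -0.0153, -0.9983]], 't': [13.6247, 524.6033, 1203.9398]}
```

View pics/scene0.png

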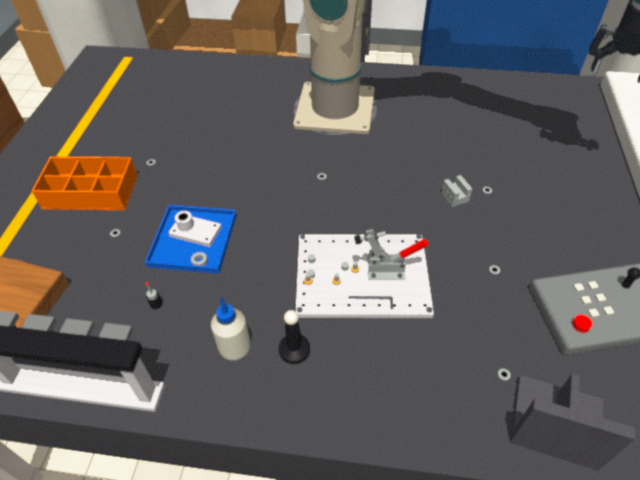

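View pics/top0.png

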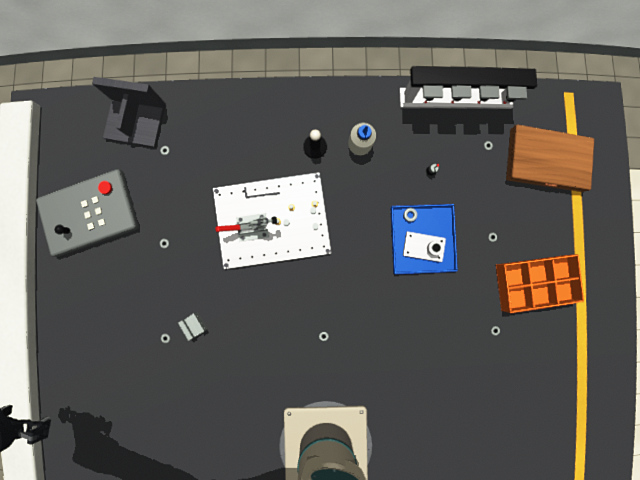

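```bash
cat > h.py <<'E'
from cell import ctrl,get_image
import cv2,numpy as np
def K(g):
    f=240/np.tan(np.radians(g["fovy"])/2)
    return np.array([[f,0,g["cx"]],[0,f,g["cy"]],[0,0,1]])
def ray(g,uv):
    uv=np.asarray(uv,float).reshape(-1,1,2)
    n=cv2.undistortPoints(uv,K(g),np.array(g["D"],float)).reshape(-1,2)
    R=np.array(g["R"]);t=np.array(g["t"])
    d=np.c_[n,np.ones(len(n))]@R
    return -R.T@t,d
def plane(g,uv,z):
    c,d=ray(g,uv); s=(z-c[2])/d[:,2]
    return c+d*s[:,None]
def proj(g,X):
    R=np.array(g["R"],float);X=np.asarray(X,float).reshape(-1,3)
    return cv2.projectPoints(X,cv2.Rodrigues(R)[0],np.array(g["t"],float),K(g),np.array(g["D"],float))[0].reshape(-1,2)
def crop(g,x0,y0,x1,y1,s,name):
    im=g["frame"][y0:y1,x0:x1,::-1]
    cv2.imwrite(name,cv2.resize(im,None,fx=s,fy=s,interpolation=cv2.INTER_CUBIC))
E
python3 - <<'E'
from h import *
g=get_image("top"); crop(g,205,160,335,280,6,"pics/topfix.png"); crop(g,380,195,470,285,6,"pics/toptray.png")
g=get_image("scene"); crop(g,290,220,440,325,5,"pics/scfix.png"); crop(g,140,195,245,280,6,"pics/sctray.png")
E
```

```text
(no output)
```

View pics/topfix.png

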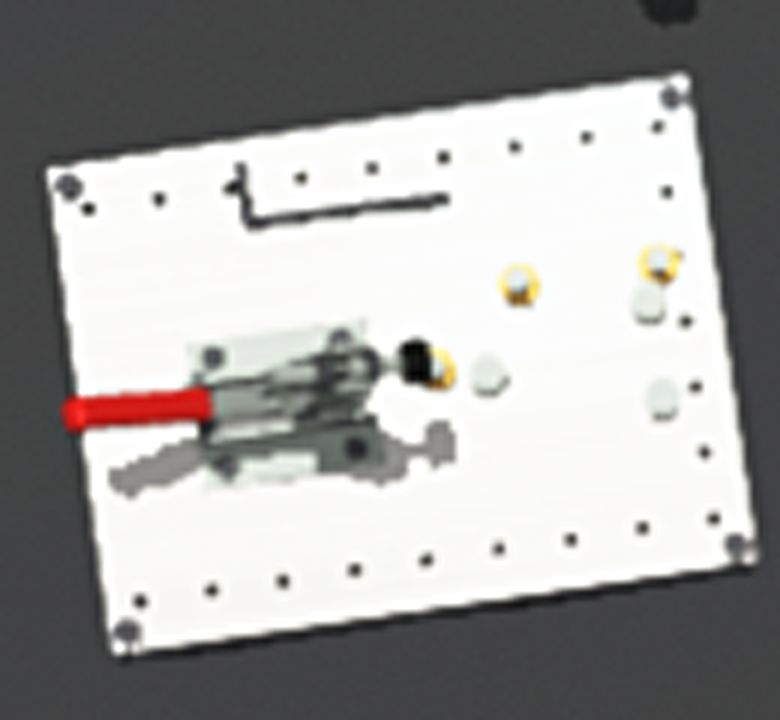

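View pics/toptray.png

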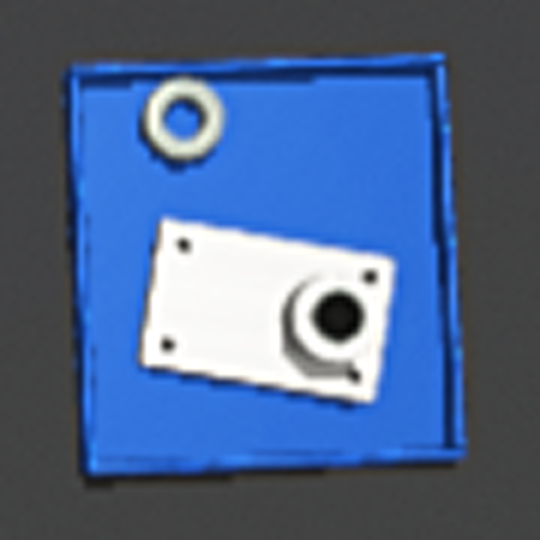

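View pics/scfix.png

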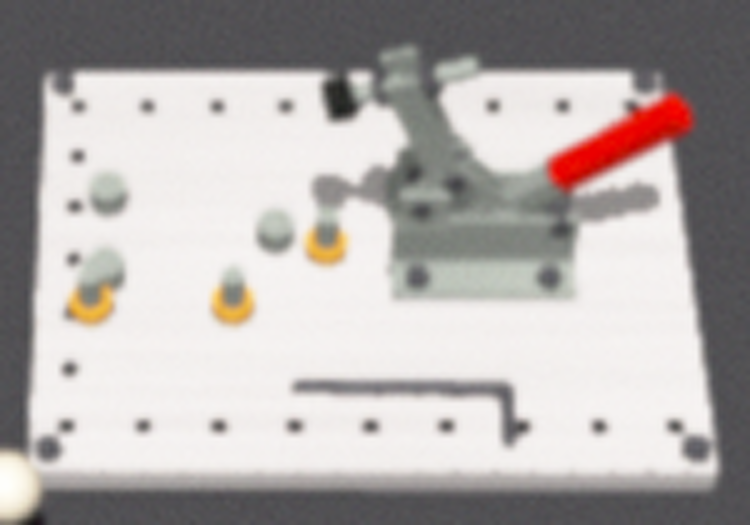

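View pics/sctray.png

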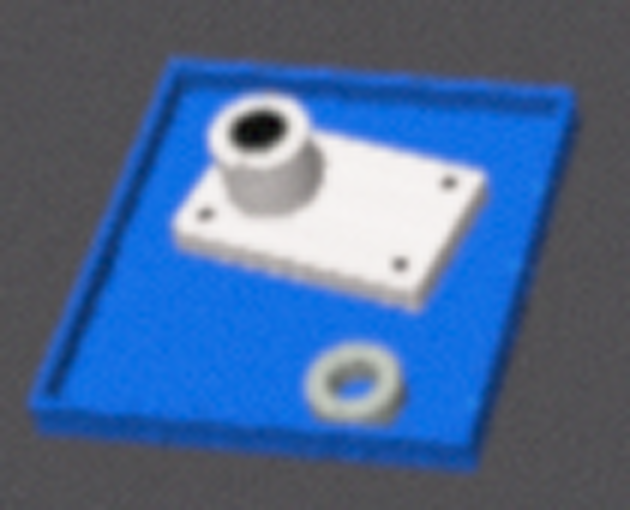

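```bash
cat > meas.py <<'E'
from h import *
def rigid(P,Q): # 2d: Q = R P + t
    pc,qc=P.mean(0),Q.mean(0); H=(P-pc).T@(Q-qc)
    a=np.arctan2(H[0,1]-H[1,0],H[0,0]+H[1,1]); R=np.array([[np.cos(a),-np.sin(a)],[np.sin(a),np.cos(a)]])
    t=qc-R@pc; return a,t,np.linalg.norm((P@R.T+t)-Q,axis=1)
def quad(mask):
    cs,_=cv2.findContours(mask.astype(np.uint8),cv2.RETR_EXTERNAL,cv2.CHAIN_APPROX_NONE)
    c=max(cs,key=cv2.contourArea); h=cv2.convexHull(c)
    for e in np.linspace(1,20,80):
        q=cv2.approxPolyDP(h,e,True)
        if len(q)<=4: break
    q=q.reshape(-1,2).astype(float)
    # refine: fit a line to contour points along each side
    L=[];pts=c.reshape(-1,2).astype(float);n=len(q)
    for i in range(n):
        a,b=q[i],q[(i+1)%n];d=(b-a)/np.linalg.norm(b-a);r=pts-a
        s=r@d;o=np.abs(r@np.array([-d[1],d[0]]));l=np.linalg.norm(b-a)
        m=(s>.1*l)&(s<.9*l)&(o<2.0)
        v=cv2.fitLine(pts[m].astype(np.float32),cv2.DIST_HUBER,0,.01,.01).ravel();L.append(np.cross([v[2],v[3],1],[v[2]+v[0],v[3]+v[1],1]))
    out=[]
    for i in range(n):
        x=np.cross(L[i-1],L[i]);out.append(x[:2]/x[2])
    return np.array(out)
def bestfit(M,W):
    best=None
    for Mo in (M,M[::-1]):
        for k in range(4):
            r=rigid(np.roll(Mo,k,0),W)
            if best is None or r[2].sum()<best[2].sum()-1e-9: best=r
    return best
E
python3 - <<'E'
from meas import *
F=np.array([[-102.5,-135],[102.5,-135],[102.5,135],[-102.5,135]])
Hs=np.array([[-30,-50],[30,-50],[30,50],[-30,50]])
for n,b,tb in (("top",(205,160,335,280),(380,195,470,285)),("scene",(285,225,440,325),(140,195,245,280))):
    g=get_image(n);f=g["frame"].astype(int)
    for nm,bb,M,z in (("fix",b,F,16),("hous",tb,Hs,18)):
        m=np.zeros(f.shape[:2],bool);s=np.s_[bb[1]:bb[3],bb[0]:bb[2]]
        m[s]=f[s].min(2)>(185 if n=="scene" else 170)
        q=quad(m);W=plane(g,q,z)
        print(n,nm,q.round(1).tolist(),W[:,:2].round(1).tolist())
        a,t,r=bestfit(M,W[:,:2]);print("  yaw",np.degrees(a).round(2),t.round(1),r.round(1))
    m=np.zeros(f.shape[:2],bool);s=np.s_[tb[1]:tb[3],tb[0]:tb[2]]
    m[s]=f[s].max(2)<60
    k,_,st,ce=cv2.connectedComponentsWithStats(m.astype(np.uint8))
    for i in range(1,k):
        if 15<st[i,4]<300: print("bore",st[i,4],ce[i].round(1),plane(g,ce[i],48).round(1))
    # red handle
    m=np.zeros(f.shape[:2],bool);s=np.s_[b[1]:b[3],b[0]:b[2]]
    m[s]=(f[s][...,0]>150)&(f[s][...,1]<80)
    v,u=np.nonzero(m);print("red",u.min(),u.max(),v.min(),v.max(),len(u))
E
```

```text
top fix [[318.8, 172.1], [329.9, 252.9], [223.7, 267.3], [213.1, 188.2]] [[687.9, 2.6], [485.1, -20.8], [454.3, 243.2], [652.7, 268.4]]
  yaw -172.96 [570.  123.3] [0.8 2.4 3.  2.9]
top hous [[407.2, 231.3], [444.7, 238.1], [441.5, 260.8], [403.5, 254.8]] [[535.0, -215.1], [516.0, -309.8], [459.4, -299.7], [476.6, -203.9]]
  yaw 169.32 [ 496.7 -257.1] [1.6 2.2 1.7 1.5]
bore 42 [436.  247.3] [[ 492.5 -279.2   48. ]]
bore 105 [419.7 273.9] [[ 428.9 -237.    48. ]]
red 216 239 225 231 112
scene fix [[300.1, 242.3], [422.4, 243.6], [432.4, 314.0], [289.5, 314.0]] [[509.0, -15.3], [480.2, 247.9], [657.0, 269.3], [691.8, -7.0]]
  yaw 6.05 [584.5 123.7] [13.6 11.9 15.2 11.5]
scene hous [[178.6, 214.5], [219.9, 223.8], [208.1, 243.0], [169.1, 232.7]] [[462.9, -303.6], [479.2, -202.3], [536.9, -213.7], [518.7, -307.9]]
  yaw -9.47 [ 499.4 -256.9] [2.7 1.2 1.3 3.8]
bore 29 [182.6 216.1] [[ 492.7 -278.5   48. ]]
red 400 428 239 257 210
```

```bash
python3 - <<'E'
from meas import *
F=np.array([[-102.5,-135],[102.5,-135],[102.5,135],[-102.5,135]])
Hs=np.array([[-30,-50],[30,-50],[30,50],[-30,50]])
S=4
G={}
for n,b,tb in (("top",(205,160,335,280),(380,195,470,285)),("scene",(285,225,440,325),(140,195,245,280))):
    g=G[n]=get_image(n)
    up=cv2.resize(g["frame"],None,fx=S,fy=S,interpolation=cv2.INTER_CUBIC).astype(int)
    dn=lambda q:(np.asarray(q)+.5)/S-.5
    for nm,bb,M,z in (("fix",b,F,16),("hous",tb,Hs,18)):
      for th in (130,150,200):
        m=np.zeros(up.shape[:2],bool);s=np.s_[bb[1]*S:bb[3]*S,bb[0]*S:bb[2]*S]
        m[s]=up[s].min(2)>th
        q=dn(quad(m));W=plane(g,q,z)
        a,t,r=bestfit(M,W[:,:2]);print(n,nm,th,"yaw",np.degrees(a).round(2),t.round(1),r.round(1),[np.linalg.norm(W[i]-W[i-1]).round(1) for i in range(4)])
    s=np.s_[b[1]*S:b[3]*S,b[0]*S:b[2]*S]
    m=np.zeros(up.shape[:2],np.uint8)
    m[s]=((up[s][...,0]-up[s][...,2])>70)&(up[s][...,1]>90)
    k,_,st,ce=cv2.connectedComponentsWithStats(m)
    for i in range(1,k):
        if st[i,4]>40: print("gold",st[i,4],dn(ce[i]).round(1),plane(g,dn(ce[i]),16).round(1))
    m[:]=0;m[s]=(up[s][...,0]>150)&(up[s][...,1]<80)
    p=dn(np.argwhere(m)[:,::-1]);i=p[:,0].argmin() if n=="top" else p[:,0].argmax()
    print("red end",p[i],p.min(0),p.max(0))
def tri(a,b):
    A=[];B=[]
    for n,uv in (("top",a),("scene",b)):
        c,d=ray(G[n],uv);d=d[0]/np.linalg.norm(d[0]);P=np.eye(3)-np.outer(d,d);A.append(P);B.append(P@c)
    x=np.linalg.lstsq(np.vstack(A),np.hstack(B),rcond=None)[0];return x
print("pad",tri((273.8,220),(358,239.4)).round(1))
print("tip",tri((205+68/6,160+415/6),(290+682/5,220+115/5)).round(1))
th=np.radians(7.04);R=np.array([[np.cos(th),-np.sin(th)],[np.sin(th),np.cos(th)]])
for nm,p in (("nest",(-10,-70)),("pinA",(25,-112)),("pinB",(25,-54)),("end",(-5,-15)),("tip",(-10,123)),("tipstop",(-10,31))):
    print(nm,(R@p+[570,123.3]).round(1))
E
```

```text
top fix 130 yaw -172.35 [571.1 123.4] [2.3 3.2 1.3 0.3] [np.float64(270.9), np.float64(200.0), np.float64(269.9), np.float64(206.0)]
top fix 150 yaw -172.52 [570.8 123.5] [1.5 2.4 0.5 0.7] [np.float64(270.0), np.float64(201.4), np.float64(269.4), np.float64(204.9)]Traceback (most recent call last):
  File "<stdin>", line 14, in <module>
  File "meas.py", line 19, in quad
    v=cv2.fitLine(pts[m].astype(np.float32),cv2.DIST_HUBER,0,.01,.01).ravel();L.append(np.cross([v[2],v[3],1],[v[2]+v[0],v[3]+v[1],1]))
      ~~~~~~~~~~~^^^^^^^^^^^^^^^^^^^^^^^^^^^^^^^^^^^^^^^^^^^^^^^^^^^^
cv2.error: OpenCV(4.12.0) /io/opencv/modules/imgproc/src/linefit.cpp:50: error: (-215:Assertion failed) count > 0 in function 'fitLine2D_wods'
```

```bash
sed -i 's/o<2.0/o<tol/; s/def quad(mask):/def quad(mask,tol=8.0):/' meas.py; cat > m2.py <<'E'
from meas import *
F=np.array([[-102.5,-135],[102.5,-135],[102.5,135],[-102.5,135]])
Hs=np.array([[-30,-50],[30,-50],[30,50],[-30,50]])
S=4
G={}
for n,b,tb in (("top",(205,160,335,280),(380,195,470,285)),("scene",(285,225,440,325),(140,195,245,280))):
    g=G[n]=get_image(n)
    up=cv2.resize(g["frame"],None,fx=S,fy=S,interpolation=cv2.INTER_CUBIC).astype(int)
    dn=lambda q:(np.asarray(q)+.5)/S-.5
    for nm,bb,M,z in (("fix",b,F,16),("hous",tb,Hs,18)):
      for th in (130,150,180):
        m=np.zeros(up.shape[:2],bool);s=np.s_[bb[1]*S:bb[3]*S,bb[0]*S:bb[2]*S]
        m[s]=up[s].min(2)>th
        q=dn(quad(m));W=plane(g,q,z)
        a,t,r=bestfit(M,W[:,:2]);print(n,nm,th,"yaw",np.degrees(a).round(2),t.round(1),r.round(1),np.array([np.linalg.norm(W[i]-W[i-1]) for i in range(4)]).round(1))
    s=np.s_[b[1]*S:b[3]*S,b[0]*S:b[2]*S]
    m=np.zeros(up.shape[:2],np.uint8)
    m[s]=((up[s][...,0]-up[s][...,2])>70)&(up[s][...,1]>90)
    k,_,st,ce=cv2.connectedComponentsWithStats(m)
    for i in range(1,k):
        if st[i,4]>40: print("gold",st[i,4],dn(ce[i]).round(1),plane(g,dn(ce[i]),16).round(1))
    m[:]=0;m[s]=(up[s][...,0]>150)&(up[s][...,1]<80)
    p=dn(np.argwhere(m)[:,::-1]);i=p[:,0].argmin() if n=="top" else p[:,0].argmax()
    print("red end",p[i],p.min(0),p.max(0))
def tri(a,b):
    A=[];B=[]
    for n,uv in (("top",a),("scene",b)):
        c,d=ray(G[n],uv);d=d[0]/np.linalg.norm(d[0]);P=np.eye(3)-np.outer(d,d);A.append(P);B.append(P@c)
    x=np.linalg.lstsq(np.vstack(A),np.hstack(B),rcond=None)[0];return x
print("pad",tri((273.8,220),(358,239.4)).round(1))
print("tip",tri((205+68/6,160+415/6),(290+682/5,220+115/5)).round(1))
th=np.radians(7.3);R=np.array([[np.cos(th),-np.sin(th)],[np.sin(th),np.cos(th)]])
for nm,p in (("nest",(-10,-70)),("pinA",(25,-112)),("pinB",(25,-54)),("end",(-5,-15)),("tip",(-10,123)),("tipstop",(-10,31))):
    print(nm,(R@p+[570.5,123.4]).round(1))
E
python3 m2.py
```

```text
top fix 130 yaw -172.8 [569.9 123.3] [0.7 0.3 0.5 0.2] [270.6 205.8 270.6 205.5]
top fix 150 yaw -172.79 [569.9 123.4] [0.3 0.3 0.1 0.2] [270.2 205.1 269.6 204.9]
top fix 180 yaw -172.91 [569.8 123.5] [0.4 1.1 1.1 1. ] [269.1 204.6 268.1 203.4]
top hous 130 yaw 169.33 [ 496.7 -257.1] [1.  0.5 0.7 0.7] [ 61.5 100.9  60.9 100.8]
top hous 150 yaw 169.25 [ 496.7 -257.1] [0.4 0.2 0.1 0.4] [ 60.8  99.7  60.1 100.2]
top hous 180 yaw 169.27 [ 496.7 -257.2] [0.7 0.9 0.6 0.5] [59.7 98.5 59.2 99.1]
gold 112 [312.2 204.1] [[607.6  20.7  16. ]]
gold 142 [316.4 204.1] [[607.3  10.1  16. ]]
gold 242 [291.7 207.9] [[599.   71.8  16. ]]
gold 197 [278.9 221.1] [[566.6 104.1  16. ]]
gold 131 [226.3 225.2] [[558.9 235.5  16. ]]
red end [215.125 227.375] [215.125 224.125] [239.625 231.125]Traceback (most recent call last):
  File "m2.py", line 14, in <module>
    q=dn(quad(m));W=plane(g,q,z)
         ~~~~^^^
  File "meas.py", line 19, in quad
    v=cv2.fitLine(pts[m].astype(np.float32),cv2.DIST_HUBER,0,.01,.01).ravel();L.append(np.cross([v[2],v[3],1],[v[2]+v[0],v[3]+v[1],1]))
      ~~~~~~~~~~~^^^^^^^^^^^^^^^^^^^^^^^^^^^^^^^^^^^^^^^^^^^^^^^^^^^^
cv2.error: OpenCV(4.12.0) /io/opencv/modules/imgproc/src/linefit.cpp:50: error: (-215:Assertion failed) count > 0 in function 'fitLine2D_wods'
```

```bash
sed -i 's/        q=dn(quad(m));W=plane(g,q,z)/        try: q=dn(quad(m,8.0 if n=="top" else 16.0));W=plane(g,q,z)\n        except cv2.error: continue/' m2.py; sed -i 's/radians(7.3)/radians(7.2)/; s/570.5,123.4/569.9,123.4/' m2.py; python3 m2.py | grep -v "top "
```

```text
gold 112 [312.2 204.1] [[607.6  20.7  16. ]]
gold 142 [316.4 204.1] [[607.3  10.1  16. ]]
gold 241 [291.7 207.9] [[599.1  71.8  16. ]]
gold 194 [278.9 221.1] [[566.5 104.1  16. ]]
gold 128 [226.2 225.2] [[558.9 235.9  16. ]]
red end [215.125 227.375] [215.125 224.125] [239.625 231.125]Traceback (most recent call last):
  File "m2.py", line 16, in <module>
    a,t,r=bestfit(M,W[:,:2]);print(n,nm,th,"yaw",np.degrees(a).round(2),t.round(1),r.round(1),np.array([np.linalg.norm(W[i]-W[i-1]) for i in range(4)]).round(1))
          ~~~~~~~^^^^^^^^^^^
  File "meas.py", line 28, in bestfit
    r=rigid(np.roll(Mo,k,0),W)
  File "meas.py", line 3, in rigid
    pc,qc=P.mean(0),Q.mean(0); H=(P-pc).T@(Q-qc)
                                 ~~~~~~~~^^~~~~~
ValueError: matmul: Input operand 1 has a mismatch in its core dimension 0, with gufunc signature (n?,k),(k,m?)->(n?,m?) (size 5 is different from 4)
```

```bash
cat > rel.py <<'E'
from h import *
from scipy.spatial.transform import Rotation as Rt
FO=np.array([569.9,123.4]);FA=np.radians(7.2)
def fw(x,y): # fixture->world xy
    c,s=np.cos(FA),np.sin(FA); return FO+np.array([c*x-s*y,s*x+c*y])
def wf(p):
    c,s=np.cos(FA),np.sin(FA); d=np.array(p[:2])-FO; return np.array([c*d[0]+s*d[1],-s*d[0]+c*d[1]])
def show():
    s=ctrl.read_state(); print("t",round(float(s["clock"]),2),"pos",s["eef_pos"].round(2),"rpy",s["tool_rot"].round(4),"F",s["force"].round(2),"T",s["torque"].round(2),"w",round(float(s["width"]),1),"fix",wf(s["eef_pos"]).round(1)); return s
def rel(p,rpy):
    s=ctrl.read_state();R0=Rt.from_euler("xyz",s["tool_rot"]);R1=Rt.from_euler("xyz",rpy)
    d=R0.inv().apply(np.array(p,float)-s["eef_pos"])/10; r=(R0.inv()*R1).as_rotvec()
    print("shift cm",d.round(2),"rot",r.round(3),"rows>=",round(max(np.linalg.norm(d)/4.17,np.degrees(np.linalg.norm(r))/7.16),1))
E
python3 - <<'E'
from rel import *
show()
rel((520,200,260),(np.pi,0,1.9))
rel((492.6,-278.9,160),(np.pi,0,1.383))
S=4
from meas import *
G={n:get_image(n) for n in("top","scene")}
g=G["scene"];up=cv2.resize(g["frame"],None,fx=S,fy=S,interpolation=cv2.INTER_CUBIC).astype(int)
s=np.s_[225*S:325*S,285*S:440*S];m=np.zeros(up.shape[:2],np.uint8)
m[s]=((up[s][...,0]-up[s][...,2])>70)&(up[s][...,1]>90)
k,_,st,ce=cv2.connectedComponentsWithStats(m)
for i in range(1,k):
    if st[i,4]>40: q=(ce[i]+.5)/S-.5;print("gold",st[i,4],q.round(1),plane(g,q,16).round(1))
for nm,p in (("nest",(-10,-70)),("boss",(-10,-92)),("pinA",(25,-112)),("pinB",(25,-54)),("end",(-5,-15)),("tip",(-10,123)),("tipstop",(-10,31))):
    print(nm,fw(*p).round(1),[proj(G[n],[*fw(*p),16 if "in" in nm or nm=="end" else 101]).round(1).tolist() for n in G])
def tri(a,b):
    A=[];B=[]
    for n,uv in (("top",a),("scene",b)):
        c,d=ray(G[n],uv);d=d[0]/np.linalg.norm(d[0]);P=np.eye(3)-np.outer(d,d);A.append(P);B.append(P@c)
    return np.linalg.lstsq(np.vstack(A),np.hstack(B),rcond=None)[0]
for nm,a,b in (("pad",(273.8,220),(358,239.4)),("tip",(216.3,229.2),(426.4,243))): x=tri(a,b);print(nm,x.round(1),wf(x).round(1))
E
```

```text
t 0.55 pos [148.01 632.94 231.33] rpy [ 3.1416e+00 -1.0000e-04  2.9118e+00] F [-0.62  0.36  0.47] T [-0.04  0.07 -0.05] w 85.7 fix [-354.7  558.4]
shift cm [-46.08 -33.68  -2.87] rot [-0.    -0.     1.012] rows>= 13.7
shift cm [-54.33 -80.94   7.13] rot [-0.    -0.     1.529] rows>= 23.4
gold 66 [420.3 240.1] [[470.9 243.2  16. ]]
gold 261 [406.7 247.8] [[496.3 214.6  16. ]]
gold 146 [414.1 251.9] [[505.7 230.6  16. ]]
gold 594 [354.7 269.2] [[567.2 109.2  16. ]]
gold 670 [307.9 281. ] [[608.9  16.8  16. ]]
gold 610 [336. 281.] [[601.9  74.2  16. ]]
nest [568.8  52.7] [[[298.6, 216.5]], [[327.5, 241.1]]]
boss [571.5  30.9] [[[308.0, 215.1]], [[316.3, 241.1]]]
pinA [608.7  15.4] [[[314.3, 203.6]], [[307.2, 280.8]]]
pinB [601.5  73. ] [[[291.2, 206.9]], [[335.5, 280.8]]]
end [566.8 107.9] [[[277.4, 221.0]], [[354.1, 269.0]]]
tip [544.6 244.2] [[[216.2, 228.5]], [[425.6, 240.8]]]
tipstop [556.1 152.9] [[[255.4, 222.8]], [[378.8, 240.9]]]
pad [561.1 111.  105.5] [-10.2 -11.2]
tip [543.6 246.1  93.3] [-10.7 125.1]
```

Emit:
{"op": "arm_command", "data": {"plan": [{"x": -12,"y": -8,"z": -2,"rz": 0.1,"jaw": 8.5},{"x": -46,"y": -34,"z": -3,"rz": 1.0,"jaw": 8.5},{"x": -46,"y": -34,"z": -3,"rz": 1.0},{"x": -46,"y": -34,"z": -3,"rz": 1.0},{"x": -46,"y": -34,"z": -3,"rz": 1.0},{"x": -46,"y": -34,"z": -3,"rz": 1.0},{"x": -46,"y": -34,"z": -3,"rz": 1.0},{"x": -46,"y": -34,"z": -3,"rz": 1.0},{"x": -46,"y": -34,"z": -3,"rz": 1.0},{"x": -46,"y": -34,"z": -3,"rz": 1.0}]}}

```text
validation failed for argument at $.pl...
```

```bash
python3 - <<'E'
from rel import *
show()
rel((492.6,-278.9,120),(np.pi,0,1.383))
E
```

```text
t 0.65 pos [147.98 632.94 231.34] rpy [ 3.1416e+00 -1.0000e-04  2.9118e+00] F [-0.01 -0.4   1.06] T [-0.02  0.02 -0.01] w 85.6 fix [-354.7  558.4]
shift cm [-54.32 -80.94  11.13] rot [-0.    -0.     1.529] rows>= 23.5
```

Emit:
{"op": "arm_command", "data": {"plan": [{"rx": 0,"ry": 0,"rz": 0.1,"x": -3,"y": -2,"z": -1,"jaw": 8.5},{"rx": 0,"ry": 0,"rz": 0.5,"x": -20,"y": -14,"z": -3,"jaw": 8.5},{"rx": 0,"ry": 0,"rz": 1.0,"x": -46,"y": -34,"z": -3,"jaw": 8.5},{"rx": 0,"ry": 0,"rz": 1.0,"x": -46,"y": -34,"z": -3,"jaw": 8.5},{"rx": 0,"ry": 0,"rz": 1.0,"x": -46,"y": -34,"z": -3,"jaw": 8.5},{"rx": 0,"ry": 0,"rz": 1.0,"x": -46,"y": -34,"z": -3,"jaw": 8.5},{"rx": 0,"ry": 0,"rz": 1.0,"x": -46,"y": -34,"z": -3,"jaw": 8.5},{"rx": 0,"ry": 0,"rz": 1.0,"x": -46,"y": -34,"z": -3,"jaw": 8.5},{"rx": 0,"ry": 0,"rz": 1.0,"x": -46,"y": -34,"z": -3,"jaw": 8.5},{"rx": 0,"ry": 0,"rz": 1.0,"x": -46,"y": -34,"z": -3,"jaw": 8.5}]}}

```text
clock: 1.48
eef_pos: [415.6, 319.1, 256.5]
tool_rot: [3.141, -0.0, 1.911]
force: [1.0, 0.4, -1.4]
width: 85.2
```

```bash
python3 - <<'E'
from rel import *
show()
rel((492.6,-278.9,150),(np.pi,0,1.383))
E
```

```text
t 1.48 pos [415.55 319.13 256.46] rpy [ 3.1410e+00 -3.0000e-04  1.9109e+00] F [ 1.01  0.44 -1.35] T [ 0.   -0.03  0.  ] w 85.2 fix [-128.6  213.5]
shift cm [-58.95 -12.69  10.62] rot [ 0.001 -0.     0.528] rows>= 14.7
```

Emit:
{"op": "arm_command", "data": {"plan": [{"rx": 0,"ry": 0,"rz": 0.1,"x": -4,"y": -1,"z": 1,"jaw": 8.5},{"rx": 0,"ry": 0,"rz": 0.53,"x": -59,"y": -12.7,"z": 10.6,"jaw": 8.5},{"rx": 0,"ry": 0,"rz": 0.53,"x": -59,"y": -12.7,"z": 10.6,"jaw": 8.5},{"rx": 0,"ry": 0,"rz": 0.53,"x": -59,"y": -12.7,"z": 10.6,"jaw": 8.5},{"rx": 0,"ry": 0,"rz": 0.53,"x": -59,"y": -12.7,"z": 10.6,"jaw": 8.5},{"rx": 0,"ry": 0,"rz": 0.53,"x": -59,"y": -12.7,"z": 10.6,"jaw": 8.5},{"rx": 0,"ry": 0,"rz": 0.53,"x": -59,"y": -12.7,"z": 10.6,"jaw": 8.5},{"rx": 0,"ry": 0,"rz": 0.53,"x": -59,"y": -12.7,"z": 10.6,"jaw": 8.5},{"rx": 0,"ry": 0,"rz": 0.53,"x": -59,"y": -12.7,"z": 10.6,"jaw": 8.5},{"rx": 0,"ry": 0,"rz": 0.53,"x": -59,"y": -12.7,"z": 10.6,"jaw": 8.5}]}}

```text
clock: 2.32
eef_pos: [467.6, -88.1, 183.5]
tool_rot: [3.14, -0.001, 1.381]
force: [0.3, 0.4, -0.2]
width: 84.9
```

```bash
python3 - <<'E'
from rel import *
show()
rel((492.6,-278.9,90),(np.pi,0,1.383))
E
```

```text
t 2.32 pos [467.58 -88.08 183.53] rpy [ 3.1404e+00 -9.0000e-04  1.3814e+00] F [ 0.35  0.42 -0.22] T [ 0.05 -0.08 -0.02] w 84.9 fix [-128. -197.]
shift cm [-18.28   6.04   9.34] rot [ 0.001 -0.001 -0.002] rows>= 5.1
```

Emit:
{"op": "arm_command", "data": {"plan": [{"rx": 0,"ry": 0,"rz": 0,"x": -4,"y": 1.3,"z": 2,"jaw": 7},{"rx": 0,"ry": 0,"rz": 0,"x": -8,"y": 2.6,"z": 4,"jaw": 7},{"rx": 0,"ry": 0,"rz": 0,"x": -11.5,"y": 3.8,"z": 5.8,"jaw": 7},{"rx": 0,"ry": 0,"rz": 0,"x": -14.5,"y": 4.8,"z": 7.4,"jaw": 7},{"rx": 0,"ry": 0,"rz": 0,"x": -16.8,"y": 5.5,"z": 8.5,"jaw": 7},{"rx": 0,"ry": 0,"rz": 0,"x": -18.0,"y": 5.9,"z": 9.1,"jaw": 7},{"rx": 0,"ry": 0,"rz": 0,"x": -18.3,"y": 6.0,"z": 9.3,"jaw": 7},{"rx": 0,"ry": 0,"rz": 0,"x": -18.3,"y": 6.0,"z": 9.3,"jaw": 7}]}}

```text
clock: 2.98
eef_pos: [491.9, -278.9, 90.1]
tool_rot: [3.141, -0.002, 1.38]
force: [0.6, -0.0, -0.6]
width: 69.6
```

```bash
python3 - <<'E'
from rel import *
show()
rel((492.6,-278.9,21),(np.pi,0,1.383))
g=get_image("top");crop(g,370,185,480,285,6,"pics/t1.png")
g=get_image("scene");crop(g,120,140,260,280,4,"pics/s1.png")
E
```

```text
t 2.98 pos [ 491.88 -278.9    90.1 ] rpy [ 3.1413e+00 -1.6000e-03  1.3805e+00] F [ 0.56 -0.   -0.56] T [-0.01  0.02 -0.05] w 69.6 fix [-127.8 -389.4]
shift cm [0.   0.07 6.91] rot [ 0.    -0.002 -0.003] rows>= 1.7
```

View pics/s1.png

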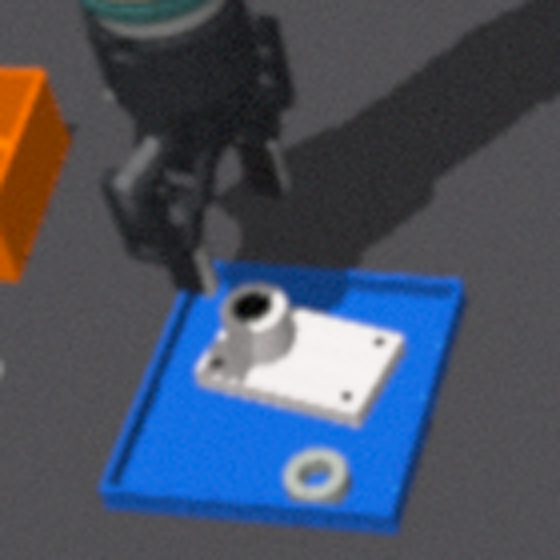

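View pics/t1.png

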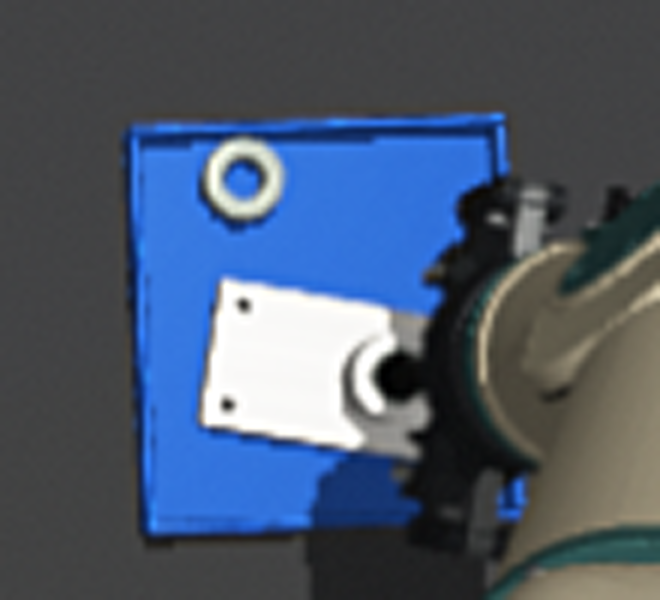

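Emit:
{"op": "arm_command", "data": {"plan": [{"rx": 0,"ry": 0,"rz": 0,"x": 0,"y": 0.07,"z": 2,"jaw": 7},{"rx": 0,"ry": 0,"rz": 0,"x": 0,"y": 0.07,"z": 4,"jaw": 7},{"rx": 0,"ry": 0,"rz": 0,"x": 0,"y": 0.07,"z": 5.5,"jaw": 7},{"rx": 0,"ry": 0,"rz": 0,"x": 0,"y": 0.07,"z": 6.5,"jaw": 6},{"rx": 0,"ry": 0,"rz": 0,"x": 0,"y": 0.07,"z": 6.9,"jaw": 5},{"rx": 0,"ry": 0,"rz": 0,"x": 0,"y": 0.07,"z": 6.9,"jaw": 4.6},{"rx": 0,"ry": 0,"rz": 0,"x": 0,"y": 0.07,"z": 6.9,"jaw": 4.2},{"rx": 0,"ry": 0,"rz": 0,"x": 0,"y": 0.07,"z": 6.9,"jaw": 4.0}]}}

```text
clock: 3.75
eef_pos: [494.2, -276.8, 22.9]
tool_rot: [3.139, -0.002, 1.384]
force: [0.0, 0.3, -0.3]
width: 40.0
```

```bash
python3 - <<'E'
from rel import *
show()
g=get_image("scene");crop(g,120,160,260,270,5,"pics/s2.png")
E
```

```text
t 3.75 pos [ 494.16 -276.78   22.87] rpy [ 3.1389e+00 -2.2000e-03  1.3840e+00] F [ 0.04  0.31 -0.27] T [-0.01  0.04 -0.01] w 40.0 fix [-125.3 -387.5]
```

View pics/s2.png

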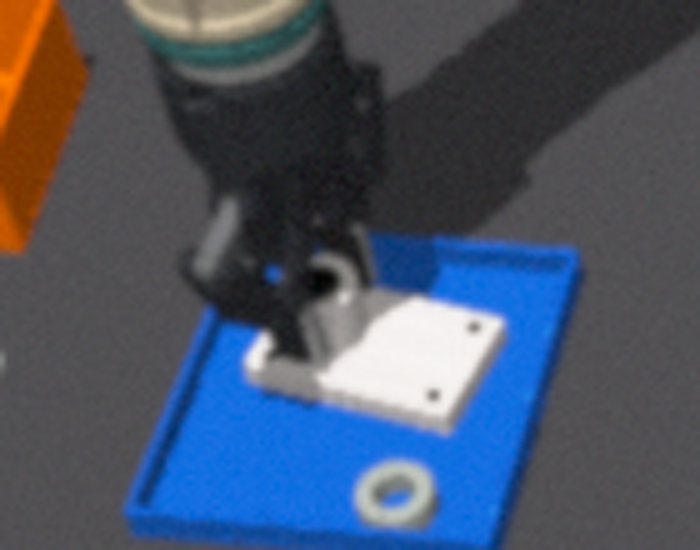

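```bash
python3 - <<'E'
from rel import *
show();rel((492.6,-278.9,21.5),(np.pi,0,1.383))
E
```

```text
t 3.8 pos [ 494.09 -276.92   22.85] rpy [ 3.1389e+00 -2.1000e-03  1.3838e+00] F [ 1.32  0.31 -0.21] T [ 0.01 -0.01  0.  ] w 40.1 fix [-125.4 -387.7]
shift cm [-0.22 -0.11  0.13] rot [ 0.003 -0.002  0.001] rows>= 0.1
```

Emit:
{"op": "arm_command", "data": {"plan": [{"rx": 0,"ry": 0,"rz": 0,"x": -0.2,"y": -0.1,"z": 0.1,"jaw": 4.0},{"rx": 0,"ry": 0,"rz": 0,"x": -0.2,"y": -0.1,"z": 0.1,"jaw": 4.0},{"rx": 0,"ry": 0,"rz": 0,"x": -0.2,"y": -0.1,"z": 0.1,"jaw": 3.6},{"rx": 0,"ry": 0,"rz": 0,"x": -0.2,"y": -0.1,"z": 0.1,"jaw": 3.0},{"rx": 0,"ry": 0,"rz": 0,"x": -0.2,"y": -0.1,"z": 0.1,"jaw": 3.0},{"rx": 0,"ry": 0,"rz": 0,"x": -0.2,"y": -0.1,"z": 0.1,"jaw": 3.0}]}}

```text
clock: 4.3
eef_pos: [493.5, -279.5, 22.8]
tool_rot: [3.137, -0.001, 1.383]
force: [0.7, 0.7, 5.7]
width: 34.4
```

```bash
python3 - <<'E'
from rel import *
show()
E
```

```text
t 4.3 pos [ 493.53 -279.48   22.75] rpy [ 3.1368e+00 -1.3000e-03  1.3834e+00] F [0.68 0.74 5.65] T [ 0.01  0.01 -0.05] w 34.4 fix [-126.3 -390.1]
```

Emit:
{"op": "arm_command", "data": {"plan": [{"rx": 0,"ry": 0,"rz": 0,"x": 0,"y": 0,"z": -0.5,"jaw": 3.0},{"rx": 0,"ry": 0,"rz": 0,"x": 0,"y": 0,"z": -1.5,"jaw": 3.0},{"rx": 0,"ry": 0,"rz": 0,"x": 0,"y": 0,"z": -3,"jaw": 3.0},{"rx": 0,"ry": 0,"rz": 0,"x": 0,"y": 0,"z": -5,"jaw": 3.0},{"rx": 0,"ry": 0,"rz": 0,"x": 0,"y": 0,"z": -7.5,"jaw": 3.0},{"rx": 0,"ry": 0,"rz": 0,"x": 0,"y": 0,"z": -10,"jaw": 3.0},{"rx": 0,"ry": 0,"rz": 0,"x": 0,"y": 0,"z": -12,"jaw": 3.0},{"rx": 0,"ry": 0,"rz": 0,"x": 0,"y": 0,"z": -13,"jaw": 3.0},{"rx": 0,"ry": 0,"rz": 0,"x": 0,"y": 0,"z": -13,"jaw": 3.0}]}}

```text
clock: 5.05
eef_pos: [493.9, -280.1, 155.1]
tool_rot: [3.133, -0.0, 1.384]
force: [-1.0, 1.0, -4.0]
width: 34.0
```

```bash
python3 - <<'E'
from rel import *
show()
g=get_image("scene");crop(g,120,110,260,270,4,"pics/s3.png")
b=fw(-10-5,-92-5); print(b)
rel((*b,130),(np.pi,0,np.pi/2+FA))
E
```

```text
t 5.05 pos [ 493.88 -280.14  155.13] rpy [ 3.1329e+00 -2.0000e-04  1.3835e+00] F [-1.    1.03 -4.04] T [-0.08  0.01 -0.04] w 34.0 fix [-126.  -390.8]
[567.17560314  25.28487547]
shift cm [31.32  1.59  2.39] rot [ 0.006 -0.    -0.313] rows>= 7.5
```

View pics/s3.png

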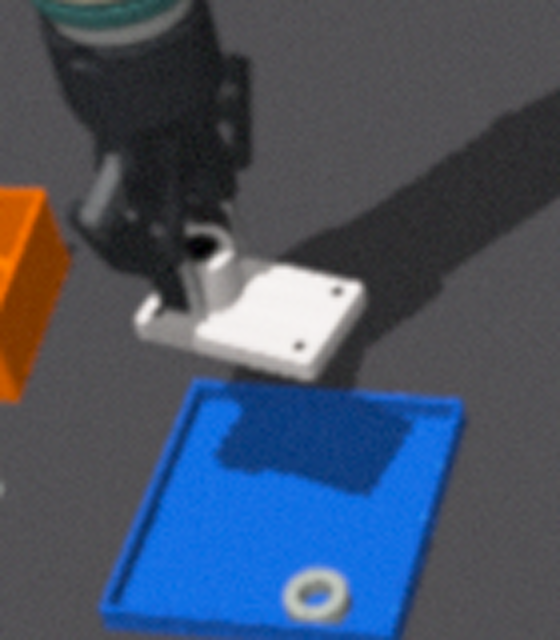

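```bash
python3 - <<'E'
from rel import *
b=fw(-20,-112); print(b)
rel((*b,120),(np.pi,0,np.pi/2+FA))
E
```

```text
[564.09502813   9.77648878]
shift cm [29.74  1.57  3.39] rot [ 0.006 -0.    -0.313] rows>= 7.2
```

Emit:
{"op": "arm_command", "data": {"plan": [{"rx": 0,"ry": 0,"rz": -0.03,"x": 1.5,"y": 0.1,"z": 0,"jaw": 3.0},{"rx": 0,"ry": 0,"rz": -0.07,"x": 5,"y": 0.3,"z": 0,"jaw": 3.0},{"rx": 0.003,"ry": 0,"rz": -0.12,"x": 9,"y": 0.5,"z": 0,"jaw": 3.0},{"rx": 0.006,"ry": 0,"rz": -0.17,"x": 13,"y": 0.7,"z": 0.3,"jaw": 3.0},{"rx": 0.006,"ry": 0,"rz": -0.21,"x": 17,"y": 0.9,"z": 1,"jaw": 3.0},{"rx": 0.006,"ry": 0,"rz": -0.25,"x": 21,"y": 1.1,"z": 1.8,"jaw": 3.0},{"rx": 0.006,"ry": 0,"rz": -0.28,"x": 24.5,"y": 1.3,"z": 2.5,"jaw": 3.0},{"rx": 0.006,"ry": 0,"rz": -0.3,"x": 27.3,"y": 1.5,"z": 3,"jaw": 3.0},{"rx": 0.006,"ry": 0,"rz": -0.313,"x": 29.2,"y": 1.6,"z": 3.4,"jaw": 3.0},{"rx": 0.006,"ry": 0,"rz": -0.313,"x": 29.7,"y": 1.6,"z": 3.4,"jaw": 3.0}]}}

```text
clock: 5.93
eef_pos: [562.9, 16.1, 117.1]
tool_rot: [-3.138, -0.004, 1.705]
force: [0.5, 0.9, -4.3]
width: 34.0
```

```bash
python3 - <<'E'
from rel import *
show()
b=fw(-15,-97)
rel((*b,64),(np.pi,0,np.pi/2+FA))
E
```

```text
t 5.93 pos [562.94  16.06 117.05] rpy [-3.1375 -0.0041  1.7051] F [ 0.47  0.86 -4.25] T [-0.03 -0.04 -0.01] w 34.0 fix [ -20.4 -105.6]
shift cm [0.84 0.57 5.31] rot [-0.004 -0.004  0.009] rows>= 1.3
```

Emit:
{"op": "arm_command", "data": {"plan": [{"rx": -0.004,"ry": -0.004,"rz": 0.009,"x": 0.2,"y": 0.2,"z": 0.5,"jaw": 3.0},{"rx": -0.004,"ry": -0.004,"rz": 0.009,"x": 0.4,"y": 0.3,"z": 1.5,"jaw": 3.0},{"rx": -0.004,"ry": -0.004,"rz": 0.009,"x": 0.6,"y": 0.4,"z": 3,"jaw": 3.0},{"rx": -0.004,"ry": -0.004,"rz": 0.009,"x": 0.8,"y": 0.6,"z": 4.2,"jaw": 3.0},{"rx": -0.004,"ry": -0.004,"rz": 0.009,"x": 0.8,"y": 0.6,"z": 5,"jaw": 3.0},{"rx": -0.004,"ry": -0.004,"rz": 0.009,"x": 0.8,"y": 0.6,"z": 5.3,"jaw": 3.0},{"rx": -0.004,"ry": -0.004,"rz": 0.009,"x": 0.8,"y": 0.6,"z": 5.3,"jaw": 3.0},{"rx": -0.004,"ry": -0.004,"rz": 0.009,"x": 0.8,"y": 0.6,"z": 5.3,"jaw": 3.0}]}}

```text
clock: 6.6
eef_pos: [567.6, 24.2, 64.1]
tool_rot: [-3.141, 0.0, 1.695]
force: [0.2, 0.7, -3.6]
width: 34.1
```

```bash
python3 - <<'E'
from rel import *
show()
g=get_image("top");crop(g,205,160,335,280,5,"pics/t4.png")
g=get_image("scene");crop(g,270,160,430,320,4,"pics/s4.png")
b=fw(-15,-97)
rel((*b,50),(np.pi,0,np.pi/2+FA))
E
```

```text
t 6.6 pos [567.59  24.19  64.08] rpy [-3.1414e+00  3.0000e-04  1.6950e+00] F [ 0.25  0.7  -3.59] T [-0.06 -0.01  0.05] w 34.1 fix [-14.7 -98.1]
shift cm [ 0.08 -0.08  1.47] rot [ 0.001  0.    -0.001] rows>= 0.4
```

View pics/s4.png

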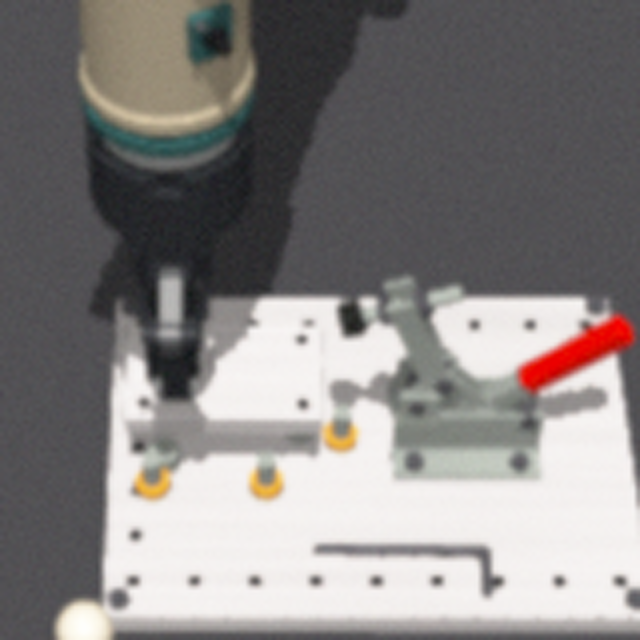

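View pics/t4.png

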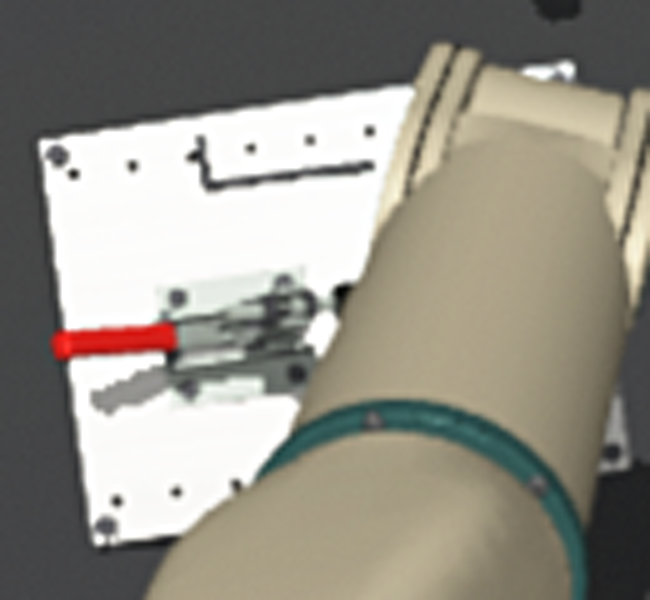

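Emit:
{"op": "arm_command", "data": {"plan": [{"rx": 0,"ry": 0,"rz": 0,"x": 0,"y": 0,"z": 0.3,"jaw": 3.0},{"rx": 0,"ry": 0,"rz": 0,"x": 0,"y": 0,"z": 0.7,"jaw": 3.0},{"rx": 0,"ry": 0,"rz": 0,"x": 0.05,"y": 0,"z": 1.1,"jaw": 3.0},{"rx": 0,"ry": 0,"rz": 0,"x": 0.05,"y": 0,"z": 1.4,"jaw": 3.0},{"rx": 0,"ry": 0,"rz": 0,"x": 0.05,"y": 0,"z": 1.4,"jaw": 3.0},{"rx": 0,"ry": 0,"rz": 0,"x": 0.05,"y": 0,"z": 1.4,"jaw": 3.0}]}}

```text
clock: 7.2
eef_pos: [567.8, 25.1, 50.3]
tool_rot: [3.141, 0.0, 1.696]
force: [0.4, 0.3, -3.8]
width: 34.5
```

```bash
python3 - <<'E'
from rel import *
show()
b=fw(-15,-97)
rel((*b,47),(np.pi,0,np.pi/2+FA))
E
```

```text
t 7.2 pos [567.76  25.07  50.33] rpy [3.1412e+00 1.0000e-04 1.6956e+00] F [ 0.4  0.3 -3.8] T [-0.11  0.05 -0.05] w 34.5 fix [-14.4 -97.3]
shift cm [ 0.03 -0.06  0.33] rot [ 0.     0.    -0.001] rows>= 0.1
```

Emit:
{"op": "arm_command", "data": {"plan": [{"rx": 0,"ry": 0,"rz": 0,"x": 0,"y": 0,"z": 0.1,"jaw": 3.0},{"rx": 0,"ry": 0,"rz": 0,"x": 0,"y": 0,"z": 0.2,"jaw": 3.0},{"rx": 0,"ry": 0,"rz": 0,"x": 0,"y": 0,"z": 0.3,"jaw": 3.0},{"rx": 0,"ry": 0,"rz": 0,"x": 0,"y": 0,"z": 0.35,"jaw": 3.0},{"rx": 0,"ry": 0,"rz": 0,"x": 0,"y": 0,"z": 0.35,"jaw": 3.0}]}}

```text
clock: 7.62
eef_pos: [567.8, 25.0, 46.9]
tool_rot: [3.141, 0.0, 1.695]
force: [0.6, -0.3, -3.6]
width: 34.1
```

```bash
python3 - <<'E'
from rel import *
show()
E
```

```text
t 7.62 pos [567.82  24.98  46.92] rpy [3.1411e+00 1.0000e-04 1.6955e+00] F [ 0.56 -0.33 -3.57] T [-0.08  0.03  0.05] w 34.1 fix [-14.4 -97.4]
```

Emit:
{"op": "arm_command", "data": {"plan": [{"rx": 0,"ry": 0,"rz": 0,"x": 0,"y": 0,"z": 0.05,"jaw": 3.0},{"rx": 0,"ry": 0,"rz": 0,"x": 0,"y": 0,"z": 0.1,"jaw": 3.0},{"rx": 0,"ry": 0,"rz": 0,"x": 0,"y": 0,"z": 0.1,"jaw": 3.0}]}}

```text
clock: 7.87
eef_pos: [567.8, 25.0, 46.8]
tool_rot: [3.141, -0.0, 1.695]
force: [-2.4, -0.4, 5.1]
width: 34.3
```

```bash
python3 - <<'E'
from rel import *
show()
E
```

```text
t 7.87 pos [567.81  24.98  46.78] rpy [ 3.1408e+00 -2.0000e-04  1.6954e+00] F [-2.4  -0.42  5.13] T [0.01 0.39 0.01] w 34.3 fix [-14.4 -97.4]
```

Emit:
{"op": "arm_command", "data": {"plan": [{"rx": 0,"ry": 0,"rz": 0,"x": 0,"y": 0.1,"z": 0.03,"jaw": 3.0},{"rx": 0,"ry": 0,"rz": 0,"x": 0.1,"y": 0.2,"z": 0.03,"jaw": 3.0},{"rx": 0,"ry": 0,"rz": 0,"x": 0.2,"y": 0.3,"z": 0.03,"jaw": 3.0},{"rx": 0,"ry": 0,"rz": 0,"x": 0.3,"y": 0.3,"z": 0.03,"jaw": 3.0},{"rx": 0,"ry": 0,"rz": 0,"x": 0.3,"y": 0.3,"z": 0.03,"jaw": 3.0}]}}

```text
clock: 8.28
eef_pos: [571.0, 27.6, 46.8]
tool_rot: [3.14, 0.001, 1.695]
force: [-1.4, -3.6, 5.0]
width: 34.5
```

```bash
python3 - <<'E'
from rel import *
show()
E
```

```text
t 8.28 pos [570.98  27.62  46.79] rpy [3.1397e+00 8.0000e-04 1.6948e+00] F [-1.35 -3.61  5.02] T [-0.75  0.38  0.05] w 34.5 fix [-10.9 -95.2]
```

Emit:
{"op": "arm_command", "data": {"plan": [{"rx": 0,"ry": 0,"rz": 0,"x": 0.05,"y": 0.05,"z": 0.02,"jaw": 3.0},{"rx": 0,"ry": 0,"rz": 0,"x": 0.1,"y": 0.1,"z": 0.02,"jaw": 3.0},{"rx": 0,"ry": 0,"rz": 0,"x": 0.15,"y": 0.1,"z": 0.02,"jaw": 3.0},{"rx": 0,"ry": 0,"rz": 0,"x": 0.15,"y": 0.1,"z": 0.02,"jaw": 3.0}]}}

```text
clock: 8.62
eef_pos: [571.8, 28.6, 46.8]
tool_rot: [3.14, 0.002, 1.694]
force: [-2.8, -3.0, 5.1]
width: 34.1
```

```bash
python3 - <<'E'
from rel import *
s=show(); c,sn=np.cos(FA),np.sin(FA);f=s["force"];print("Ffix",c*f[0]+sn*f[1],-sn*f[0]+c*f[1])
E
```

```text
t 8.62 pos [571.79  28.61  46.78] rpy [3.1396e+00 1.5000e-03 1.6944e+00] F [-2.82 -2.98  5.09] T [-0.75  0.51  0.05] w 34.1 fix [-10.  -94.3]
Ffix -3.17058034271103 -2.6003468325602004
```

Emit:
{"op": "arm_command", "data": {"plan": [{"rx": 0,"ry": 0,"rz": 0,"x": 0.0,"y": 0.05,"z": 0.01,"jaw": 3.0},{"rx": 0,"ry": 0,"rz": 0,"x": 0.0,"y": 0.1,"z": 0.01,"jaw": 3.0},{"rx": 0,"ry": 0,"rz": 0,"x": 0.0,"y": 0.12,"z": 0.01,"jaw": 3.0},{"rx": 0,"ry": 0,"rz": 0,"x": 0.0,"y": 0.12,"z": 0.01,"jaw": 3.0}]}}

```text
clock: 8.95
eef_pos: [571.8, 28.6, 46.8]
tool_rot: [-3.141, 0.001, 1.694]
force: [-4.4, -3.2, 6.9]
width: 34.2
```

```bash
cat >> rel.py <<'E'
def st():
    s=show(); c,sn=np.cos(FA),np.sin(FA);f=s["force"];print("Ffix",round(c*f[0]+sn*f[1],2),round(-sn*f[0]+c*f[1],2),round(f[2],2),"yaw err mrad",round(1000*(s["tool_rot"][2]-np.pi/2-FA),1))
E
python3 -c "
from rel import *
st()"
```

```text
t 8.95 pos [571.84  28.63  46.83] rpy [-3.1413e+00  1.1000e-03  1.6944e+00] F [-4.39 -3.21  6.9 ] T [-0.55  0.97  0.03] w 34.2 fix [-10.  -94.3]
Ffix -4.76 -2.63 6.9 yaw err mrad -2.1
```

Emit:
{"op": "arm_command", "data": {"plan": [{"rx": 0,"ry": 0,"rz": 0,"x": 0.0,"y": 0.1,"z": 0.0,"jaw": 3.0},{"rx": 0,"ry": 0,"rz": 0,"x": 0.0,"y": 0.2,"z": 0.0,"jaw": 3.0},{"rx": 0,"ry": 0,"rz": 0,"x": 0.0,"y": 0.25,"z": 0.0,"jaw": 3.0},{"rx": 0,"ry": 0,"rz": 0,"x": 0.0,"y": 0.25,"z": 0.0,"jaw": 3.0}]}}

```text
clock: 9.28
eef_pos: [573.0, 29.1, 46.8]
tool_rot: [-3.139, 0.0, 1.695]
force: [-5.4, -1.3, 6.7]
width: 34.4
```

```bash
python3 -c "
from rel import *
st()"
```

```text
t 9.28 pos [573.03  29.11  46.85] rpy [-3.1388e+00  3.0000e-04  1.6946e+00] F [-5.42 -1.26  6.67] T [-0.46  1.    0.07] w 34.4 fix [ -8.7 -93.9]
Ffix -5.53 -0.57 6.67 yaw err mrad -1.8
```

Emit:
{"op": "arm_command", "data": {"plan": [{"rx": 0,"ry": 0,"rz": 0,"x": 0.0,"y": 0.1,"z": -0.03,"jaw": 3.0},{"rx": 0,"ry": 0,"rz": 0,"x": 0.0,"y": 0.2,"z": -0.03,"jaw": 3.0},{"rx": 0,"ry": 0,"rz": 0,"x": 0.0,"y": 0.2,"z": -0.03,"jaw": 3.0}]}}

```text
clock: 9.53
eef_pos: [573.4, 29.5, 46.9]
tool_rot: [-3.135, -0.001, 1.695]
force: [-5.2, -2.7, 5.3]
width: 33.8
```

```bash
python3 -c "
from rel import *
st()"
```

```text
t 9.53 pos [573.45  29.55  46.95] rpy [-3.1354e+00 -5.0000e-04  1.6949e+00] F [-5.25 -2.67  5.29] T [-0.46  1.06  0.08] w 33.8 fix [ -8.2 -93.6]
Ffix -5.54 -1.99 5.29 yaw err mrad -1.6
```

```bash
python3 - <<'E'
from rel import *
show()
p=ctrl.read_state()["eef_pos"];rel(p,(np.pi,0,np.pi/2+FA))
g=get_image("scene");crop(g,290,215,380,305,7,"pics/s5.png")
E
```

```text
t 9.53 pos [573.45  29.55  46.95] rpy [-3.1354e+00 -5.0000e-04  1.6949e+00] F [-5.25 -2.67  5.29] T [-0.46  1.06  0.08] w 33.8 fix [ -8.2 -93.6]
shift cm [0. 0. 0.] rot [-0.006 -0.001 -0.002] rows>= 0.1
```

View pics/s5.png

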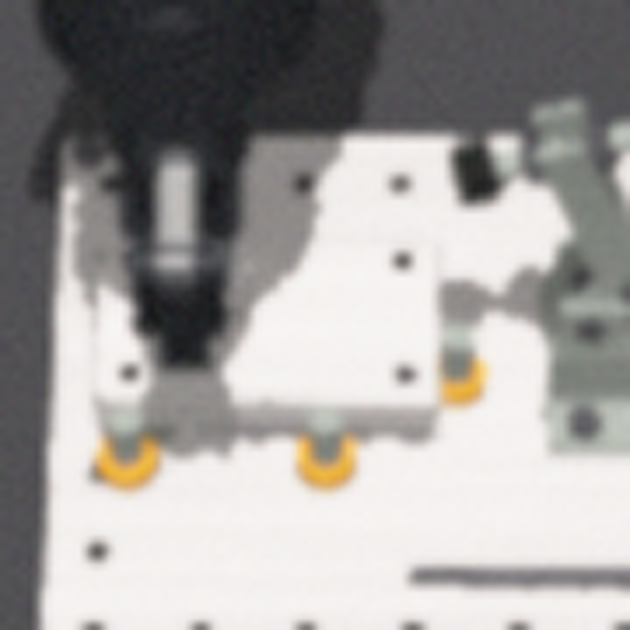

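Emit:
{"op": "arm_command", "data": {"plan": [{"rx": -0.003,"ry": 0,"rz": 0,"x": 0.1,"y": 0.05,"z": 0.0,"jaw": 3.0},{"rx": -0.006,"ry": 0,"rz": 0,"x": 0.2,"y": 0.1,"z": 0.0,"jaw": 3.0},{"rx": -0.006,"ry": 0,"rz": 0,"x": 0.25,"y": 0.1,"z": 0.0,"jaw": 3.0},{"rx": -0.006,"ry": 0,"rz": 0,"x": 0.25,"y": 0.1,"z": 0.0,"jaw": 3.0}]}}

```text
clock: 9.92
eef_pos: [573.3, 29.8, 46.9]
tool_rot: [-3.14, 0.002, 1.694]
force: [-3.6, -6.8, 3.5]
width: 34.2
```

```bash
python3 -c "
from rel import *
st()"
```

```text
t 9.92 pos [573.31  29.85  46.86] rpy [-3.1397e+00  1.9000e-03  1.6938e+00] F [-3.55 -6.76  3.47] T [-1.32  0.9   0.13] w 34.2 fix [ -8.3 -93.2]
Ffix -4.37 -6.26 3.47 yaw err mrad -2.7
```

Emit:
{"op": "arm_command", "data": {"plan": [{"rx": 0,"ry": 0,"rz": 0,"x": 0.15,"y": 0.05,"z": -0.02,"jaw": 3.0},{"rx": 0,"ry": 0,"rz": 0,"x": 0.3,"y": 0.1,"z": -0.02,"jaw": 3.0},{"rx": 0,"ry": 0,"rz": 0,"x": 0.4,"y": 0.15,"z": -0.02,"jaw": 3.0},{"rx": 0,"ry": 0,"rz": 0,"x": 0.4,"y": 0.15,"z": -0.02,"jaw": 3.0}]}}

```text
clock: 10.25
eef_pos: [573.2, 30.7, 46.9]
tool_rot: [-3.137, 0.005, 1.692]
force: [-5.1, -8.4, 5.3]
width: 34.1
```

```bash
python3 -c "
from rel import *
st()"
```

```text
t 10.25 pos [573.24  30.68  46.92] rpy [-3.1372  0.0054  1.6922] F [-5.08 -8.44  5.29] T [-1.72  1.    0.14] w 34.1 fix [ -8.3 -92.4]
Ffix -6.1 -7.74 5.29 yaw err mrad -4.3
```

Emit:
{"op": "arm_command", "data": {"plan": [{"rx": -0.004,"ry": 0.005,"rz": -0.004,"x": 0.15,"y": 0.05,"z": 0,"jaw": 3.0},{"rx": -0.004,"ry": 0.005,"rz": -0.004,"x": 0.3,"y": 0.1,"z": 0,"jaw": 3.0},{"rx": -0.004,"ry": 0.005,"rz": -0.004,"x": 0.4,"y": 0.2,"z": 0,"jaw": 3.0},{"rx": -0.004,"ry": 0.005,"rz": -0.004,"x": 0.4,"y": 0.2,"z": 0,"jaw": 3.0}]}}

```text
clock: 10.58
eef_pos: [573.3, 30.8, 46.9]
tool_rot: [-3.138, 0.005, 1.694]
force: [-5.4, -9.9, 7.0]
width: 34.2
```

```bash
python3 -c "
from rel import *
st();rel(ctrl.read_state()['eef_pos'],(np.pi,0,np.pi/2+FA))"
```

```text
t 10.58 pos [573.27  30.76  46.89] rpy [-3.1379  0.0045  1.694 ] F [-5.35 -9.87  6.99] T [-2.03  1.27  0.11] w 34.2 fix [ -8.3 -92.3]
Ffix -6.55 -9.12 6.99 yaw err mrad -2.4
shift cm [0. 0. 0.] rot [-0.004  0.005 -0.002] rows>= 0.1
```

Emit:
{"op": "arm_command", "data": {"plan": [{"rx": -0.004,"ry": 0.005,"rz": -0.002,"x": 0.2,"y": 0.15,"z": -0.02,"jaw": 3.0},{"rx": -0.004,"ry": 0.005,"rz": -0.002,"x": 0.4,"y": 0.3,"z": -0.02,"jaw": 3.0},{"rx": -0.004,"ry": 0.005,"rz": -0.002,"x": 0.6,"y": 0.5,"z": -0.02,"jaw": 3.0},{"rx": -0.004,"ry": 0.005,"rz": -0.002,"x": 0.6,"y": 0.5,"z": -0.02,"jaw": 3.0}]}}

```text
clock: 10.92
eef_pos: [573.5, 30.9, 47.0]
tool_rot: [-3.133, 0.005, 1.693]
force: [-9.8, -14.4, 12.3]
width: 34.4
```

```bash
python3 -c "
from rel import *
st();rel(ctrl.read_state()['eef_pos'],(np.pi,0,np.pi/2+FA))"
```

```text
t 10.92 pos [573.52  30.89  46.96] rpy [-3.1335  0.0054  1.6932] F [ -9.83 -14.35  12.25] T [-3.01  2.33  0.27] w 34.4 fix [ -8.  -92.2]
Ffix -11.55 -13.01 12.25 yaw err mrad -3.2
shift cm [0. 0. 0.] rot [-0.008  0.005 -0.003] rows>= 0.1
```

Emit:
{"op": "arm_command", "data": {"plan": [{"rx": -0.004,"ry": 0.003,"rz": -0.001,"x": 0.1,"y": 0.1,"z": 0,"jaw": 3.0},{"rx": -0.004,"ry": 0.003,"rz": -0.001,"x": 0.1,"y": 0.1,"z": 0,"jaw": 3.0},{"rx": -0.004,"ry": 0.003,"rz": -0.001,"x": 0.05,"y": 0.05,"z": 0,"jaw": 3.0}]}}

```text
clock: 11.17
eef_pos: [573.2, 30.6, 46.9]
tool_rot: [-3.136, 0.003, 1.694]
force: [-4.0, -4.4, 4.0]
width: 34.4
```

```bash
python3 -c "
from rel import *
st();rel(ctrl.read_state()['eef_pos'],(np.pi,0,np.pi/2+FA))"
```

```text
t 11.17 pos [573.24  30.56  46.92] rpy [-3.1359e+00  3.1000e-03  1.6938e+00] F [-4.03 -4.39  3.97] T [-0.73  0.82  0.06] w 34.4 fix [ -8.3 -92.5]
Ffix -4.55 -3.85 3.97 yaw err mrad -2.7
shift cm [0. 0. 0.] rot [-0.006  0.003 -0.003] rows>= 0.1
```

Emit:
{"op": "arm_command", "data": {"plan": [{"rx": -0.003,"ry": 0.001,"rz": 0,"x": 0,"y": 0,"z": 0,"jaw": 3.6},{"rx": -0.003,"ry": 0.001,"rz": 0,"x": 0,"y": 0,"z": 0,"jaw": 4.2},{"rx": -0.003,"ry": 0.001,"rz": 0,"x": 0,"y": 0,"z": 0,"jaw": 4.8},{"rx": -0.003,"ry": 0.001,"rz": 0,"x": 0,"y": 0,"z": -0.1,"jaw": 5.4},{"rx": -0.003,"ry": 0.001,"rz": 0,"x": 0,"y": 0,"z": -0.2,"jaw": 5.4}]}}

```text
clock: 11.58
eef_pos: [573.9, 31.5, 49.0]
tool_rot: [-3.14, 0.002, 1.695]
force: [0.5, 0.5, 0.3]
width: 53.7
```

```bash
python3 -c "
from rel import *
st()
g=get_image('scene');crop(g,290,215,380,305,7,'pics/s6.png')"
```

```text
t 11.58 pos [573.91  31.48  48.97] rpy [-3.1400e+00  1.5000e-03  1.6946e+00] F [0.54 0.54 0.31] T [-0.01  0.04  0.01] w 53.7 fix [ -7.5 -91.7]
Ffix 0.6 0.47 0.31 yaw err mrad -1.9
```

View pics/s6.png

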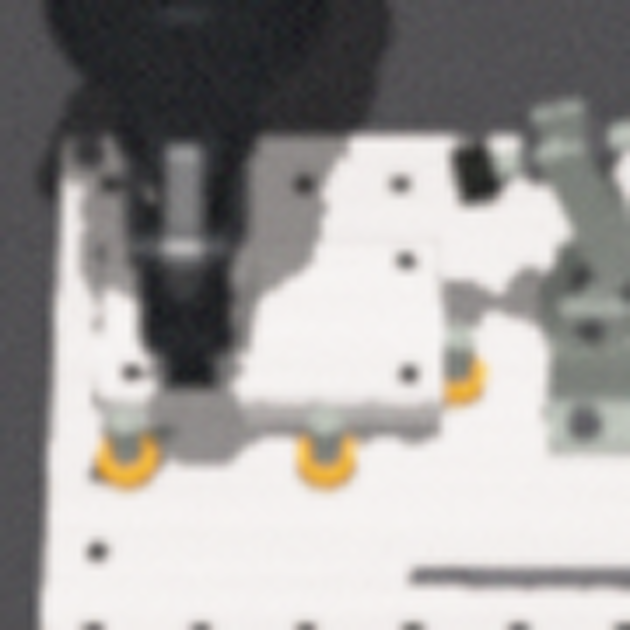

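Emit:
{"op": "arm_command", "data": {"plan": [{"rx": 0,"ry": 0,"rz": 0,"x": 0,"y": 0,"z": -1,"jaw": 5.4},{"rx": 0,"ry": 0,"rz": 0,"x": 0,"y": 0,"z": -3,"jaw": 5.4},{"rx": 0,"ry": 0,"rz": 0,"x": 0,"y": 0,"z": -5,"jaw": 5.4},{"rx": 0,"ry": 0,"rz": 0,"x": 0,"y": -1,"z": -6,"jaw": 4},{"rx": 0,"ry": 0,"rz": 0,"x": 0.4,"y": -3,"z": -6,"jaw": 2},{"rx": 0,"ry": 0,"rz": 0,"x": 0.9,"y": -5,"z": -6,"jaw": 0},{"rx": 0,"ry": 0,"rz": 0,"x": 0.9,"y": -6,"z": -6,"jaw": 0},{"rx": 0,"ry": 0,"rz": 0,"x": 0.9,"y": -6.2,"z": -5,"jaw": 0},{"rx": 0,"ry": 0,"rz": 0,"x": 0.9,"y": -6.2,"z": -4,"jaw": 0},{"rx": 0,"ry": 0,"rz": 0,"x": 0.9,"y": -6.2,"z": -4,"jaw": 0}]}}

```text
clock: 12.47
eef_pos: [510.9, 32.9, 88.4]
tool_rot: [-3.139, 0.001, 1.695]
force: [-0.1, -0.3, -0.5]
width: -0.3
```

```bash
python3 -c "
from rel import *
st()
rel((*fw(-68,-83),34),(np.pi,0,np.pi/2+FA))
g=get_image('scene');crop(g,280,175,380,305,6,'pics/s7.png')"
```

```text
t 12.47 pos [510.9   32.89  88.45] rpy [-3.1389e+00  1.4000e-03  1.6946e+00] F [-0.09 -0.26 -0.55] T [ 0.    0.   -0.02] w -0.3 fix [-69.9 -82.4]
Ffix -0.12 -0.24 -0.55 yaw err mrad -1.9
shift cm [-0.05  0.2   5.44] rot [-0.003  0.001 -0.002] rows>= 1.3
```

View pics/s7.png

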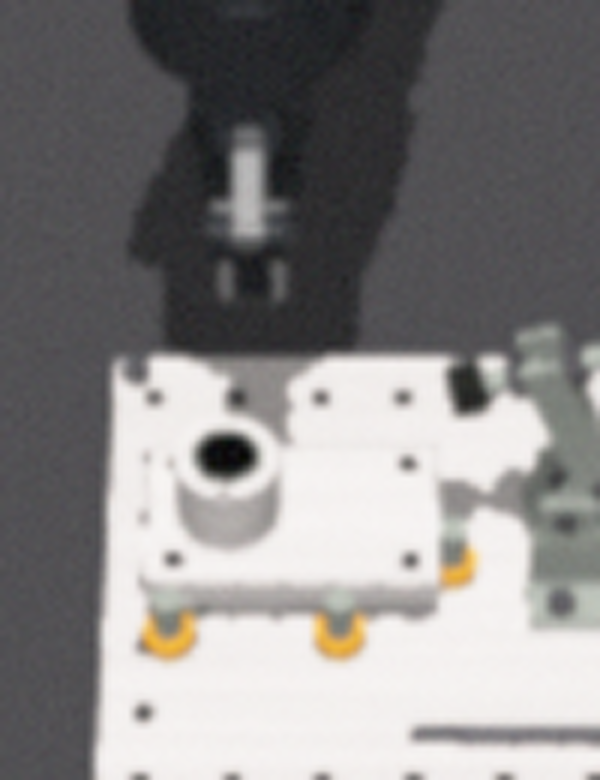

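Emit:
{"op": "arm_command", "data": {"plan": [{"rx": 0,"ry": 0,"rz": 0,"x": 0,"y": 0.1,"z": 1,"jaw": 0},{"rx": 0,"ry": 0,"rz": 0,"x": 0,"y": 0.2,"z": 2.5,"jaw": 0},{"rx": 0,"ry": 0,"rz": 0,"x": 0,"y": 0.2,"z": 4,"jaw": 0},{"rx": 0,"ry": 0,"rz": 0,"x": 0,"y": 0.2,"z": 5,"jaw": 0},{"rx": 0,"ry": 0,"rz": 0,"x": 0,"y": 0.2,"z": 5.4,"jaw": 0},{"rx": 0,"ry": 0,"rz": 0,"x": 0,"y": 0.2,"z": 5.4,"jaw": 0},{"rx": 0,"ry": 0,"rz": 0,"x": 0,"y": 0.7,"z": 5.4,"jaw": 0},{"rx": 0,"ry": 0,"rz": 0,"x": 0,"y": 1.0,"z": 5.4,"jaw": 0},{"rx": 0,"ry": 0,"rz": 0,"x": 0,"y": 1.2,"z": 5.4,"jaw": 0}]}}

```text
clock: 13.27
eef_pos: [524.7, 34.3, 35.6]
tool_rot: [3.141, 0.002, 1.695]
force: [0.4, -0.5, 0.2]
width: -0.1
```

```bash
python3 -c "
from rel import *
st()
g=get_image('scene');crop(g,280,175,380,305,6,'pics/s8.png')"
```

```text
t 13.27 pos [524.72  34.28  35.58] rpy [3.1414e+00 1.7000e-03 1.6946e+00] F [ 0.38 -0.5   0.24] T [ 0.01  0.   -0.05] w -0.1 fix [-56.  -82.8]
Ffix 0.32 -0.55 0.24 yaw err mrad -1.9
```

View pics/s8.png

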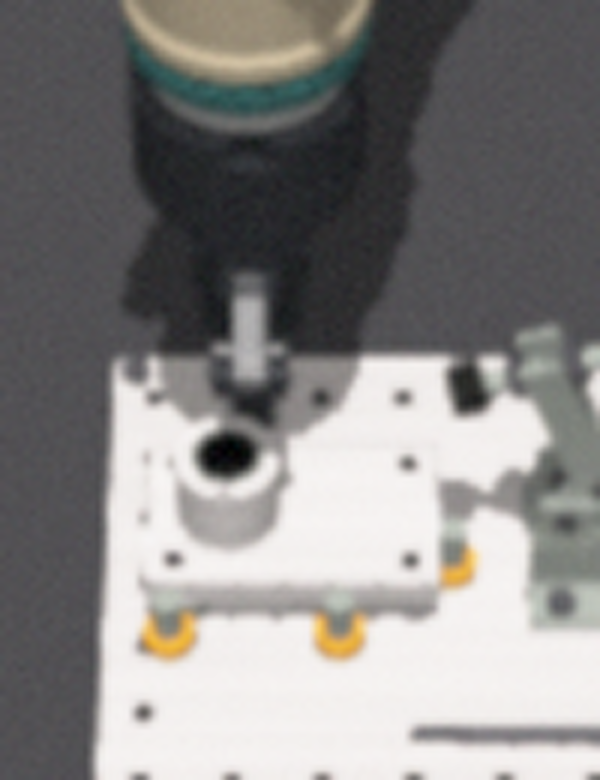

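Emit:
{"op": "arm_command", "data": {"plan": [{"rx": 0,"ry": 0,"rz": 0,"x": 0,"y": 0.1,"z": 0.1,"jaw": 0},{"rx": 0,"ry": 0,"rz": 0,"x": 0,"y": 0.2,"z": 0.2,"jaw": 0},{"rx": 0,"ry": 0,"rz": 0,"x": 0,"y": 0.3,"z": 0.2,"jaw": 0},{"rx": 0,"ry": 0,"rz": 0,"x": 0,"y": 0.4,"z": 0.2,"jaw": 0}]}}

```text
clock: 13.65
eef_pos: [528.9, 34.9, 33.6]
tool_rot: [3.141, 0.002, 1.695]
force: [1.1, -0.5, 0.3]
width: 0.2
```

```bash
python3 -c "
from rel import *
st()"
```

```text
t 13.65 pos [528.85  34.89  33.56] rpy [3.1413e+00 1.7000e-03 1.6948e+00] F [ 1.05 -0.49  0.35] T [-0.02  0.02 -0.05] w 0.2 fix [-51.8 -82.7]
Ffix 0.98 -0.61 0.35 yaw err mrad -1.7
```

Emit:
{"op": "arm_command", "data": {"plan": [{"rx": 0,"ry": 0,"rz": 0,"x": 0,"y": 0.1,"z": 0,"jaw": 0},{"rx": 0,"ry": 0,"rz": 0,"x": 0,"y": 0.2,"z": 0,"jaw": 0},{"rx": 0,"ry": 0,"rz": 0,"x": 0,"y": 0.3,"z": 0,"jaw": 0}]}}

```text
clock: 13.9
eef_pos: [530.1, 35.1, 33.4]
tool_rot: [-3.138, 0.001, 1.695]
force: [-4.2, -1.2, 2.8]
width: 0.5
```

```bash
python3 -c "
from rel import *
st()"
```

```text
t 13.9 pos [530.12  35.1   33.38] rpy [-3.1385e+00  1.2000e-03  1.6946e+00] F [-4.21 -1.22  2.79] T [-0.25  0.96 -0.01] w 0.5 fix [-50.5 -82.6]
Ffix -4.32 -0.68 2.79 yaw err mrad -1.9
```

Emit:
{"op": "arm_command", "data": {"plan": [{"rx": 0,"ry": 0,"rz": 0,"x": 0,"y": 0.15,"z": -0.02,"jaw": 0},{"rx": 0,"ry": 0,"rz": 0,"x": 0,"y": 0.3,"z": -0.02,"jaw": 0},{"rx": 0,"ry": 0,"rz": 0,"x": 0,"y": 0.4,"z": -0.02,"jaw": 0},{"rx": 0,"ry": 0,"rz": 0,"x": 0,"y": 0.4,"z": -0.02,"jaw": 0}]}}

```text
clock: 14.23
eef_pos: [530.4, 35.0, 33.3]
tool_rot: [-3.131, 0.0, 1.694]
force: [-9.3, -1.6, 6.7]
width: -0.3
```

```bash
python3 -c "
from rel import *
st()"
```

```text
t 14.23 pos [530.4   35.05  33.33] rpy [-3.1313e+00  3.0000e-04  1.6941e+00] F [-9.3  -1.63  6.73] T [-0.34  1.72 -0.04] w -0.3 fix [-50.3 -82.7]
Ffix -9.43 -0.45 6.73 yaw err mrad -2.4
```

Emit:
{"op": "arm_command", "data": {"plan": [{"rx": -0.01,"ry": 0,"rz": 0,"x": 0,"y": -1,"z": 0,"jaw": 0},{"rx": -0.01,"ry": 0,"rz": 0,"x": 0,"y": -2.5,"z": 0,"jaw": 0},{"rx": -0.01,"ry": 0,"rz": 0,"x": -2,"y": -2.5,"z": 0,"jaw": 0},{"rx": -0.01,"ry": 0,"rz": 0,"x": -5,"y": -2.5,"z": 0,"jaw": 0},{"rx": -0.01,"ry": 0,"rz": 0,"x": -7,"y": -2,"z": 0,"jaw": 0},{"rx": -0.01,"ry": 0,"rz": 0,"x": -7,"y": 0,"z": 0,"jaw": 0},{"rx": -0.01,"ry": 0,"rz": 0,"x": -7,"y": 2.5,"z": 0,"jaw": 0},{"rx": -0.01,"ry": 0,"rz": 0,"x": -6.5,"y": 4,"z": 0,"jaw": 0},{"rx": -0.01,"ry": 0,"rz": 0,"x": -6,"y": 4.5,"z": 0,"jaw": 0},{"rx": -0.01,"ry": 0,"rz": 0,"x": -6,"y": 4.5,"z": 0,"jaw": 0}]}}

```text
clock: 15.07
eef_pos: [584.0, -16.9, 32.7]
tool_rot: [3.14, -0.001, 1.697]
force: [-0.6, 0.4, 0.5]
width: 0.1
```

```bash
python3 -c "
from rel import *
st()
rel((*fw(-5,-137),33),(np.pi,0,np.pi/2+FA))"
```

```text
t 15.07 pos [583.99 -16.9   32.73] rpy [ 3.1398e+00 -5.0000e-04  1.6966e+00] F [-0.57  0.41  0.5 ] T [0.01 0.04 0.03] w 0.1 fix [  -3.6 -141. ]
Ffix -0.52 0.48 0.5 yaw err mrad 0.1
shift cm [ 0.4  -0.14 -0.03] rot [ 0.002 -0.001  0.   ] rows>= 0.1
```

Emit:
{"op": "arm_command", "data": {"plan": [{"rx": 0.002,"ry": 0,"rz": 0,"x": 0.3,"y": -0.1,"z": 0,"jaw": 0},{"rx": 0.002,"ry": 0,"rz": 0,"x": 0.6,"y": -0.1,"z": 0,"jaw": 0},{"rx": 0.002,"ry": 0,"rz": 0,"x": 0.75,"y": -0.1,"z": 0,"jaw": 0},{"rx": 0.002,"ry": 0,"rz": 0,"x": 0.85,"y": -0.1,"z": 0,"jaw": 0},{"rx": 0.002,"ry": 0,"rz": 0,"x": 0.95,"y": -0.1,"z": 0,"jaw": 0}]}}

```text
clock: 15.48
eef_pos: [581.3, -7.7, 32.8]
tool_rot: [-3.141, -0.0, 1.696]
force: [-0.5, -0.4, -0.0]
width: 0.1
```

```bash
python3 -c "
from rel import *
st()"
```

```text
t 15.48 pos [581.32  -7.68  32.82] rpy [-3.1410e+00 -4.0000e-04  1.6964e+00] F [-0.54 -0.45 -0.04] T [0.02 0.03 0.01] w 0.1 fix [  -5.1 -131.5]
Ffix -0.6 -0.38 -0.04 yaw err mrad -0.0
```

Emit:
{"op": "arm_command", "data": {"plan": [{"rx": 0,"ry": 0,"rz": 0,"x": 0.1,"y": 0,"z": 0,"jaw": 0},{"rx": 0,"ry": 0,"rz": 0,"x": 0.2,"y": 0,"z": 0,"jaw": 0},{"rx": 0,"ry": 0,"rz": 0,"x": 0.3,"y": 0,"z": 0,"jaw": 0}]}}

```text
clock: 15.73
eef_pos: [580.9, -6.2, 32.9]
tool_rot: [-3.141, 0.001, 1.695]
force: [-1.0, -4.8, 0.4]
width: 0.2
```

```bash
python3 -c "
from rel import *
st()"
```

```text
t 15.73 pos [580.89  -6.25  32.93] rpy [-3.1411e+00  1.4000e-03  1.6955e+00] F [-0.99 -4.83  0.44] T [-1.02  0.07  0.02] w 0.2 fix [  -5.4 -130. ]
Ffix -1.58 -4.66 0.44 yaw err mrad -1.0
```

Emit:
{"op": "arm_command", "data": {"plan": [{"rx": 0,"ry": 0,"rz": 0,"x": 0.15,"y": 0,"z": 0,"jaw": 0},{"rx": 0,"ry": 0,"rz": 0,"x": 0.3,"y": 0,"z": 0,"jaw": 0},{"rx": 0,"ry": 0,"rz": 0,"x": 0.4,"y": 0,"z": 0,"jaw": 0},{"rx": 0,"ry": 0,"rz": 0,"x": 0.4,"y": 0,"z": 0,"jaw": 0}]}}

```text
clock: 16.07
eef_pos: [580.8, -6.1, 33.0]
tool_rot: [3.141, 0.006, 1.693]
force: [0.7, -8.0, -2.0]
width: -0.0
```

```bash
python3 -c "
from rel import *
st()"
```

```text
t 16.07 pos [580.83  -6.05  33.03] rpy [3.1412 0.0061 1.6931] F [ 0.74 -8.01 -1.96] T [-1.78 -0.16  0.02] w -0.0 fix [  -5.4 -129.8]
Ffix -0.27 -8.04 -1.96 yaw err mrad -3.3
```

Emit:
{"op": "arm_command", "data": {"plan": [{"rx": 0,"ry": 0.006,"rz": 0,"x": -0.7,"y": 0,"z": 0,"jaw": 0},{"rx": 0,"ry": 0.006,"rz": 0,"x": -1.6,"y": 0,"z": 0,"jaw": 0},{"rx": 0,"ry": 0.006,"rz": 0,"x": -2,"y": 0,"z": -1.5,"jaw": 0},{"rx": 0,"ry": 0.006,"rz": 0,"x": -2,"y": 0,"z": -5,"jaw": 0},{"rx": 0,"ry": 0.006,"rz": 0,"x": -2,"y": -0.1,"z": -9,"jaw": 0},{"rx": 0,"ry": 0.006,"rz": 0,"x": -1.5,"y": -0.2,"z": -13,"jaw": 0},{"rx": 0,"ry": 0.006,"rz": 0,"x": 0,"y": -0.4,"z": -16.5,"jaw": 0},{"rx": 0,"ry": 0.006,"rz": 0,"x": 3,"y": -0.4,"z": -18.5,"jaw": 0},{"rx": 0,"ry": 0.006,"rz": 0,"x": 7,"y": -0.4,"z": -19,"jaw": 0},{"rx": 0,"ry": 0.006,"rz": 0,"x": 11,"y": -0.4,"z": -19,"jaw": 0}]}}

```text
clock: 16.9
eef_pos: [564.6, 104.4, 225.2]
tool_rot: [3.136, -0.001, 1.69]
force: [0.4, 0.3, -0.5]
width: -0.5
```

```bash
python3 -c "
from rel import *
st()
rel((*fw(-9,165),200),(np.pi,0,np.pi/2+FA))"
```

```text
t 16.9 pos [564.56 104.44 225.23] rpy [ 3.1360e+00 -1.3000e-03  1.6905e+00] F [ 0.42  0.29 -0.51] T [ 0.02 -0.03  0.06] w -0.5 fix [ -7.7 -18.1]
Ffix 0.45 0.23 -0.51 yaw err mrad -6.0
shift cm [18.31 -0.26  2.55] rot [ 0.006 -0.001 -0.006] rows>= 4.4
```

Emit:
{"op": "arm_command", "data": {"plan": [{"rx": 0.003,"ry": 0,"rz": -0.006,"x": 4,"y": 0,"z": 0,"jaw": 0},{"rx": 0.006,"ry": 0,"rz": -0.006,"x": 8,"y": 0,"z": 0,"jaw": 0},{"rx": 0.006,"ry": 0,"rz": -0.006,"x": 12,"y": -0.1,"z": 0,"jaw": 0},{"rx": 0.006,"ry": 0,"rz": -0.006,"x": 15,"y": -0.2,"z": 0,"jaw": 0},{"rx": 0.006,"ry": 0,"rz": -0.006,"x": 17.5,"y": -0.2,"z": 1,"jaw": 0},{"rx": 0.006,"ry": 0,"rz": -0.006,"x": 18.5,"y": -0.2,"z": 2,"jaw": 0},{"rx": 0.006,"ry": 0,"rz": -0.006,"x": 18.5,"y": -0.2,"z": 2.5,"jaw": 0},{"rx": 0.006,"ry": 0,"rz": -0.006,"x": 18.5,"y": -0.2,"z": 2.5,"jaw": 0}]}}

```text
clock: 17.57
eef_pos: [539.8, 286.1, 198.7]
tool_rot: [-3.138, 0.001, 1.696]
force: [-0.0, -0.1, 0.3]
width: 0.1
```

```bash
cat > look.py <<'E'
from meas import *
from rel import *
import sys
t=sys.argv[1]
g=get_image("top");crop(g,205,160,335,280,5,f"pics/top_{t}.png");g2=get_image("scene");crop(g2,280,190,440,310,5,f"pics/sc_{t}.png")
E
python3 look.py a; python3 - <<'E'
from rel import *
st();rel((*fw(-9,152),75),(np.pi,0,np.pi/2+FA))
E
```

```text
t 17.67 pos [541.35 284.74 200.33] rpy [-3.1406e+00  7.0000e-04  1.6928e+00] F [-0.32  0.05  0.3 ] T [-0.   -0.01 -0.  ] w -0.1 fix [ -8.1 163.7]
Ffix -0.31 0.09 0.3 yaw err mrad -3.6
shift cm [-1.16 -0.07 12.53] rot [-0.001  0.001 -0.004] rows>= 3.0
```

View pics/top_a.png

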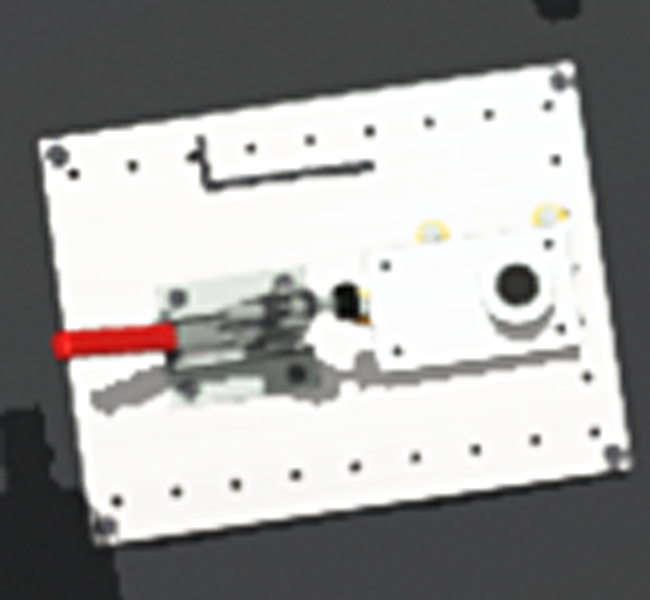

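View pics/sc_a.png

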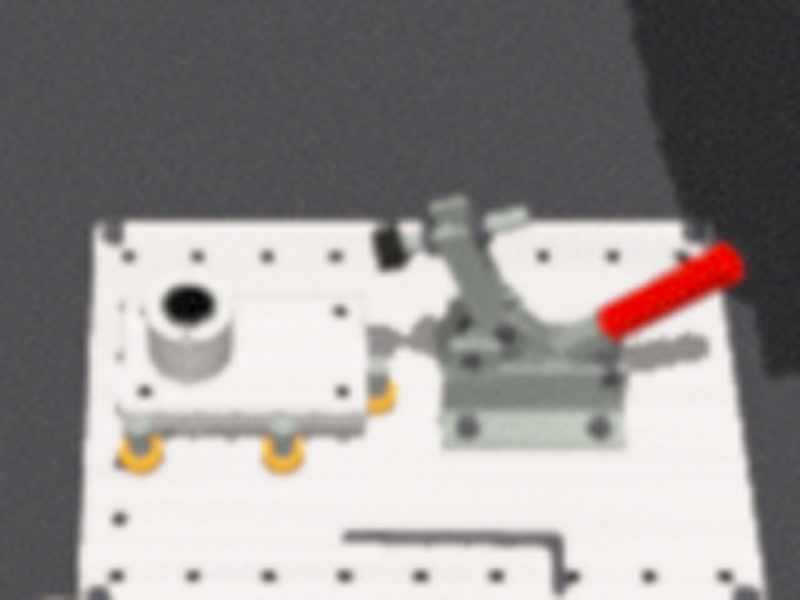

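```bash
python3 - <<'E'
from rel import *
S=4
for n,bb in (("top",(270,195,335,240)),("scene",(295,235,360,285))):
    g=get_image(n);up=cv2.resize(g["frame"],None,fx=S,fy=S,interpolation=cv2.INTER_CUBIC).astype(int)
    m=np.zeros(up.shape[:2],np.uint8);s=np.s_[bb[1]*S:bb[3]*S,bb[0]*S:bb[2]*S]
    m[s]=up[s].max(2)<(175 if n=="top" else 150)
    k,_,st_,ce=cv2.connectedComponentsWithStats(m)
    for i in range(1,k):
        if st_[i,4]<1500 and st_[i,4]>20:
            q=(ce[i]+.5)/S-.5;z=72 if st_[i,4]>350 else 42
            print(n,st_[i,4],q.round(1),z,wf(plane(g,q,z)[0]).round(1))
E
```

```text
top 26 [272.8 194.6] 42 [ 58.2 -14.3]
top 42 [314.2 208.3] 42 [  10.3 -109.6]
top 43 [281.7 212.7] 42 [ 11.2 -29.6]
top 964 [308.  216.5] 72 [-10.4 -91.6]
top 769 [274.  220.4] 72 [ -7.8 -10.6]
top 554 [309.1 224.8] 72 [-30.4 -91.4]
top 46 [316.8 225.2] 42 [ -31.5 -109.8]
top 45 [284.  229.8] 42 [-31.1 -29.5]
top 51 [322.  234.9] 42 [ -56.7 -118.9]
scene 708 [357.  238.9] 72 [-39.8  -9.7]
scene 30 [305.2 240.8] 42 [ -60.3 -117.4]
scene 33 [319.1 240.8] 42 [-60.2 -88.1]
scene 36 [333.  240.9] 42 [-59.9 -58.6]
scene 36 [346.7 240.8] 42 [-60.  -29.8]
scene 1090 [317.2 250.6] 72 [ -9.4 -90.7]
scene 33 [347.5 251.8] 42 [-30.3 -28.6]
scene 258 [356.2 257.8] 42 [-14.3 -11.2]
scene 22 [324.5 259.7] 42 [ -9.5 -76.5]
scene 145 [355.  266.5] 42 [  8.1 -14.5]
scene 42 [308.5 267.8] 42 [  11.3 -108.8]
scene 34 [348.  267.8] 42 [ 11.5 -28.6]
scene 69 [313.  275.9] 42 [ 31.6 -99.3]
scene 109 [326.1 275.8] 42 [ 31.4 -73. ]
scene 123 [346.  275.9] 42 [ 31.6 -33.1]
scene 162 [307.6 278.2] 42 [  37.2 -110. ]
scene 172 [336.1 278.2] 42 [ 37.3 -53. ]
```

Emit:
{"op": "arm_command", "data": {"plan": [{"rx": 0,"ry": 0,"rz": -0.004,"x": 0,"y": -0.1,"z": 2,"jaw": 0},{"rx": 0,"ry": 0,"rz": -0.004,"x": 0,"y": -0.1,"z": 5,"jaw": 0},{"rx": 0,"ry": 0,"rz": -0.004,"x": 0,"y": -0.1,"z": 8.5,"jaw": 0},{"rx": 0,"ry": 0,"rz": -0.004,"x": 0,"y": -0.1,"z": 11,"jaw": 0},{"rx": 0,"ry": 0,"rz": -0.004,"x": -0.5,"y": -0.1,"z": 12.2,"jaw": 0},{"rx": 0,"ry": 0,"rz": -0.004,"x": -1,"y": -0.1,"z": 12.5,"jaw": 0},{"rx": 0,"ry": 0,"rz": -0.004,"x": -1.2,"y": -0.1,"z": 12.5,"jaw": 0}]}}

```text
clock: 18.35
eef_pos: [542.7, 270.9, 75.8]
tool_rot: [-3.141, 0.001, 1.694]
force: [0.5, 0.4, 0.2]
width: 0.0
```

```bash
python3 look.py b; python3 - <<'E'
from rel import *
st()
E
```

```text
t 18.45 pos [543.79 272.17  77.44] rpy [ 3.1389e+00 -6.0000e-04  1.6945e+00] F [-0.52  0.22 -0.51] T [ 0.02  0.05 -0.01] w -0.1 fix [ -7.3 150.9]
Ffix -0.49 0.29 -0.51 yaw err mrad -2.0
```

View pics/sc_b.png

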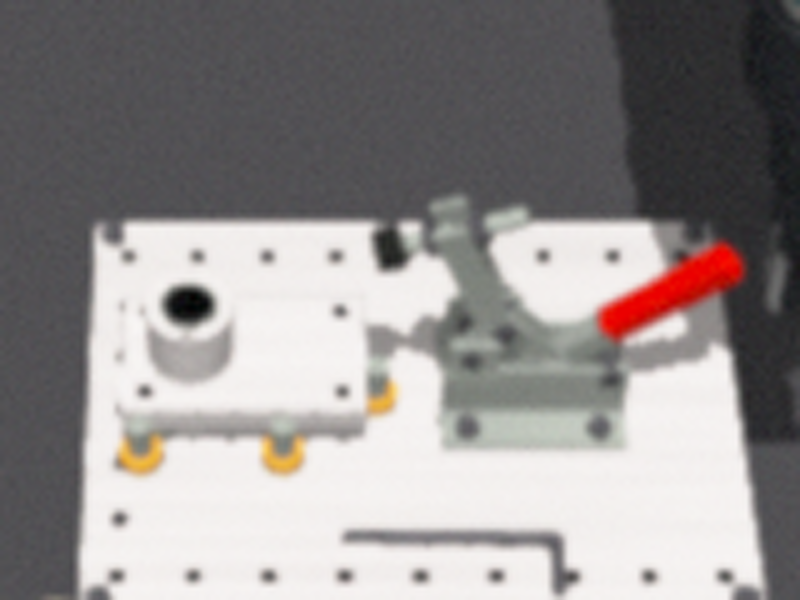

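Emit:
{"op": "arm_command", "data": {"plan": [{"rx": 0,"ry": 0,"rz": 0,"x": -0.4,"y": -0.1,"z": 0,"jaw": 0},{"rx": 0,"ry": 0,"rz": 0,"x": -0.8,"y": -0.2,"z": 0,"jaw": 0},{"rx": 0,"ry": 0,"rz": 0,"x": -1.2,"y": -0.2,"z": -0.1,"jaw": 0},{"rx": 0,"ry": 0,"rz": 0,"x": -1.5,"y": -0.2,"z": -0.3,"jaw": 0},{"rx": 0,"ry": 0,"rz": 0,"x": -1.8,"y": -0.2,"z": -0.5,"jaw": 0}]}}

```text
clock: 18.87
eef_pos: [544.0, 258.5, 83.7]
tool_rot: [3.137, -0.007, 1.697]
force: [-1.4, 10.8, 3.1]
width: -0.0
```

```bash
python3 - <<'E'
from rel import *
st()
E
```

```text
t 18.87 pos [543.99 258.51  83.69] rpy [ 3.1367 -0.0067  1.6966] F [-1.38 10.76  3.06] T [2.2  0.34 0.02] w -0.0 fix [ -8.8 137.3]
Ffix -0.02 10.85 3.06 yaw err mrad 0.2
```

Emit:
{"op": "arm_command", "data": {"plan": [{"rx": 0,"ry": 0,"rz": 0,"x": -0.2,"y": 0,"z": -0.3,"jaw": 0},{"rx": 0,"ry": 0,"rz": 0,"x": -0.4,"y": 0,"z": -0.6,"jaw": 0},{"rx": 0,"ry": 0,"rz": 0,"x": -0.6,"y": 0,"z": -0.9,"jaw": 0},{"rx": 0,"ry": 0,"rz": 0,"x": -0.8,"y": 0,"z": -1.1,"jaw": 0}]}}

```text
clock: 19.2
eef_pos: [544.9, 253.3, 95.8]
tool_rot: [3.135, -0.011, 1.698]
force: [-1.4, 7.5, 2.1]
width: 0.0
```

```bash
python3 - <<'E'
from rel import *
st()
E
```

```text
t 19.2 pos [544.86 253.33  95.76] rpy [ 3.1355 -0.0106  1.6981] F [-1.45  7.51  2.1 ] T [1.63 0.4  0.03] w 0.0 fix [ -8.6 132. ]
Ffix -0.49 7.64 2.1 yaw err mrad 1.7
```

Emit:
{"op": "arm_command", "data": {"plan": [{"rx": 0,"ry": 0,"rz": 0,"x": -0.4,"y": 0,"z": 0,"jaw": 0},{"rx": 0,"ry": 0,"rz": 0,"x": -0.8,"y": 0,"z": 0,"jaw": 0},{"rx": 0,"ry": 0,"rz": 0,"x": -1.2,"y": 0,"z": -0.1,"jaw": 0},{"rx": 0,"ry": 0,"rz": 0,"x": -1.6,"y": 0,"z": -0.2,"jaw": 0}]}}

```text
clock: 19.53
eef_pos: [546.1, 249.4, 100.6]
tool_rot: [3.132, -0.026, 1.704]
force: [-6.7, 25.6, 17.8]
width: 0.2
```

```bash
python3 look.py c; python3 - <<'E'
from rel import *
st()
E
```

```text
t 19.63 pos [546.07 249.22 101.04] rpy [ 3.1319 -0.0259  1.7045] F [-6.79 20.55 14.51] T [4.21 1.33 0.02] w -0.0 fix [ -7.9 127.8]
Ffix -4.16 21.24 14.51 yaw err mrad 8.0
```

View pics/sc_c.png

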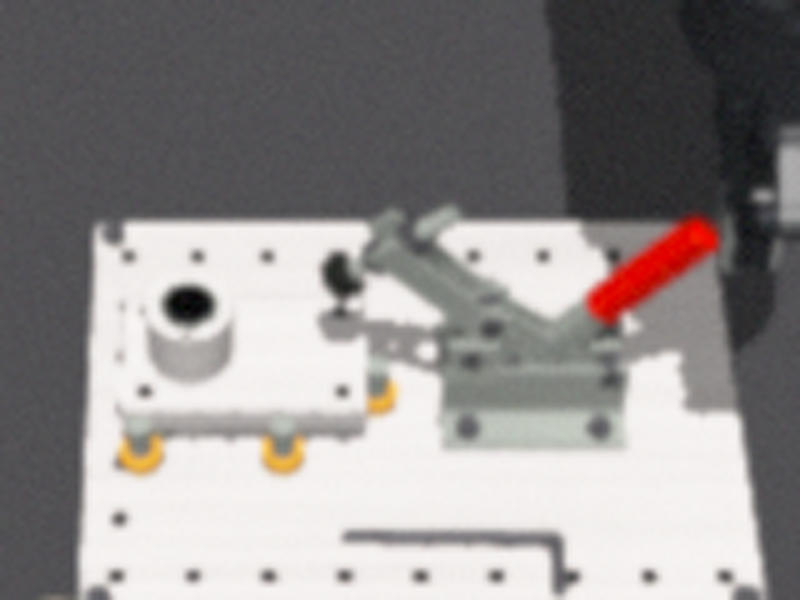

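Emit:
{"op": "arm_command", "data": {"plan": [{"rx": 0,"ry": 0,"rz": 0,"x": 0.5,"y": 0,"z": 0,"jaw": 0},{"rx": 0,"ry": 0,"rz": 0,"x": 1.5,"y": 0,"z": 0,"jaw": 0},{"rx": 0,"ry": -0.1,"rz": 0,"x": 2.7,"y": 0,"z": 0,"jaw": 0},{"rx": 0,"ry": -0.2,"rz": 0,"x": 2.7,"y": 0,"z": 1.0,"jaw": 0},{"rx": 0,"ry": -0.32,"rz": 0,"x": 2.7,"y": 0,"z": 2.0,"jaw": 0},{"rx": 0,"ry": -0.44,"rz": 0,"x": 2.7,"y": 0,"z": 2.8,"jaw": 0},{"rx": 0,"ry": -0.56,"rz": 0,"x": 2.7,"y": 0,"z": 2.8,"jaw": 0},{"rx": 0,"ry": -0.64,"rz": 0,"x": 2.7,"y": 0,"z": 2.8,"jaw": 0},{"rx": 0,"ry": -0.64,"rz": 0,"x": 2.7,"y": 0,"z": 2.8,"jaw": 0}]}}

```text
clock: 20.38
eef_pos: [540.4, 281.0, 69.7]
tool_rot: [3.134, 0.619, 1.708]
force: [-0.9, 1.2, -1.2]
width: -0.1
```

```bash
python3 look.py d; python3 - <<'E'
from rel import *
st();s=ctrl.read_state();print(s["qpos"].round(3))
R=Rt.from_euler("xyz",s["tool_rot"]).as_matrix();c,sn=np.cos(FA),np.sin(FA);F=np.array([[c,sn,0],[-sn,c,0],[0,0,1]])
print((F@R).round(3))
E
```

```text
t 20.48 pos [542.56 275.87  73.26] rpy [3.1302 0.6158 1.6984] F [ 0.23 -0.55  0.26] T [0.5  0.09 0.03] w -0.1 fix [ -8.  154.7]
Ffix 0.16 -0.57 0.26 yaw err mrad 2.0
[-1.129  1.074  0.665  1.512 -0.058  1.008 -0.498]
[[-0.002  1.     0.013]
 [ 0.816  0.009 -0.578]
 [-0.578  0.009 -0.816]]
```

View pics/sc_d.png

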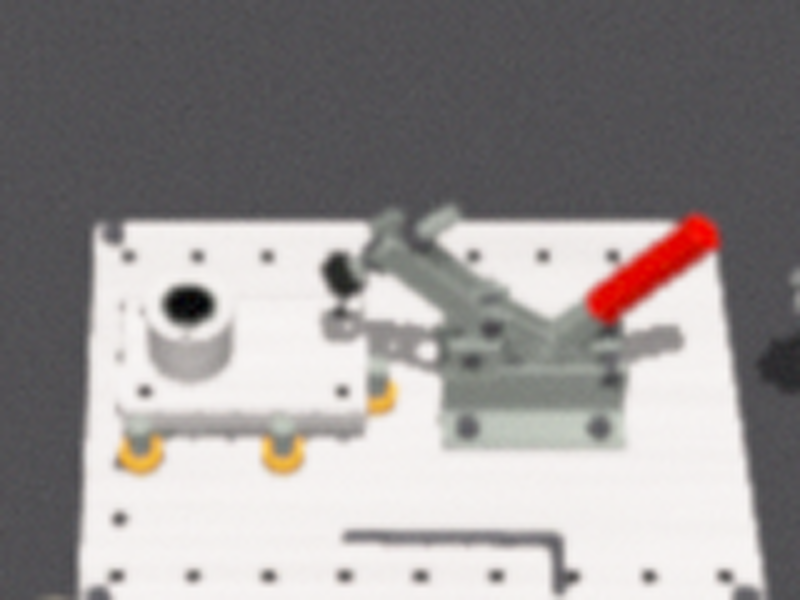

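View pics/top_d.png

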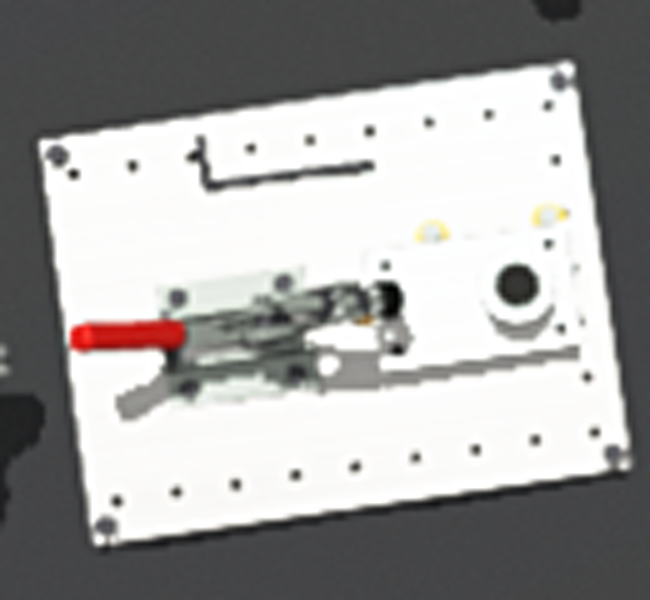

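```bash
cat > tri.py <<'E'
from rel import *
def tri(G,a,b):
    A=[];B=[]
    for n,uv in (("top",a),("scene",b)):
        c,d=ray(G[n],uv);d=d[0]/np.linalg.norm(d[0]);P=np.eye(3)-np.outer(d,d);A.append(P);B.append(P@c)
    x=np.linalg.lstsq(np.vstack(A),np.hstack(B),rcond=None)[0];return np.r_[wf(x),x[2]].round(1)
def redends(G):
    # principal axis of the red blob in each view, ends taken from the extreme projections
    out={}
    for n,g in G.items():
        f=g["frame"].astype(int);m=(f[...,0]>120)&(f[...,1]<70)&(f[...,2]<70);
        b=(205,160,335,280) if n=="top" else (285,200,440,325)
        mm=np.zeros_like(m);mm[b[1]:b[3],b[0]:b[2]]=m[b[1]:b[3],b[0]:b[2]]
        p=np.argwhere(mm)[:,::-1].astype(float)
        mu,ev=cv2.PCACompute(p.astype(np.float32),None);d=ev[0];s=(p-mu[0])@d
        L=s.max()-s.min()
        e1=mu[0]+d*s.min();e2=mu[0]+d*s.max()
        out[n]=(e1,e2)
    # order: tip is left in top, right/up in scene
    t=sorted(out["top"],key=lambda e:e[0]);
    return t,out["scene"]
if __name__=="__main__":
    G={n:get_image(n) for n in("top","scene")}
    t,s=redends(G);print(np.round(t,1).tolist(),np.round(s,1).tolist())
    for a in t:
        for b in s: print(tri(G,a,b))
E
python3 tri.py
```

```text
[[219.0, 227.4], [241.1, 226.1]] [[398.7, 251.9], [422.4, 234.2]]
[-5.8 96.2 76.4]
[-10.3 113.5 120.5]
[-9.4 71.4 66.9]
[-11.8  88.6 117.9]
```

```bash
cat > hp.py <<'E'
from rel import *
P=np.array([21.6,53.3])
def tgt(lam,lead=0,back=38,xf=-9.5):
    l=np.radians(lam);phi=l+np.radians(16.8)
    u=np.array([np.sin(l),np.cos(l)]);n=np.array([np.cos(l),-np.sin(l)])
    tip=P+112*np.array([np.sin(phi),np.cos(phi)])
    yz=tip-back*u+(18.5-lead)*n
    return yz
def plan(lams,lead,dt=0,xf=-9.5,back=38):
    s=ctrl.read_state();R0=Rt.from_euler("xyz",s["tool_rot"]);p0=s["eef_pos"]
    Rb=Rt.from_euler("xyz",[np.pi,0,np.pi/2+FA])
    for lam in lams:
        yz=tgt(lam,lead,back);w=np.r_[fw(xf,yz[0]),yz[1]]
        R1=Rb*Rt.from_rotvec([0,-np.radians(lam+dt),0])
        d=R0.inv().apply(w-p0)/10;r=(R0.inv()*R1).as_rotvec()
        print("lam",lam,"yz",yz.round(1),"xyz",d.round(2),"r",r.round(3))
def hst():
    st();s=ctrl.read_state();R=Rt.from_euler("xyz",s["tool_rot"]).as_matrix();c,sn=np.cos(FA),np.sin(FA);F=np.array([[c,sn,0],[-sn,c,0],[0,0,1]]);z=(F@R)[:,2]
    lam=np.degrees(np.arctan2(-z[1],-z[2]));f=F@s["force"]
    l=np.radians(lam);n=np.array([np.cos(l),-np.sin(l)]);u=np.array([np.sin(l),np.cos(l)])
    yz=np.r_[wf(s["eef_pos"])[1],s["eef_pos"][2]]
    # handle lean if face lies flat: find lam_h with TCP on contact locus (n-offset)
    print("tilt",lam.round(1),"yz",yz.round(1),"Fn",(f[1:]@n).round(1),"Fu",(f[1:]@u).round(1),"Fx",f[0].round(1))
    from scipy.optimize import brentq
    def g(L):
        L=np.radians(L);ph=L+np.radians(16.8);uu=np.array([np.sin(L),np.cos(L)]);nn=np.array([np.cos(L),-np.sin(L)])
        tip=P+112*np.array([np.sin(ph),np.cos(ph)]);return (yz-tip)@nn-18.5
    try: print("lean if TCP-side contact",round(brentq(g,-30,60),1))
    except Exception as e: print(g(-30),g(60))
E
python3 -c "
from hp import *
hst();plan([38,38],-12);plan([38,36,33,30],0)"
```

```text
t 20.58 pos [543.71 273.92  75.21] rpy [3.1279 0.6141 1.6925] F [0.01 0.34 0.46] T [ 0.55  0.04 -0.  ] w 0.2 fix [ -7.1 152.6]
Ffix 0.05 0.34 0.46 yaw err mrad -4.0
tilt 35.2 yz [152.6  75.2] Fn 0.0 Fu 0.6 Fx 0.1
lean if TCP-side contact 58.0
lam 38 yz [113.8  69.1] xyz [-2.83 -0.26  2.73] r [ 0.011 -0.049 -0.004]
lam 38 yz [113.8  69.1] xyz [-2.83 -0.26  2.73] r [ 0.011 -0.049 -0.004]
lam 38 yz [104.3  76.5] xyz [-4.02 -0.26  2.67] r [ 0.011 -0.049 -0.004]
lam 36 yz [103.4  79.4] xyz [-4.26 -0.25  2.49] r [ 0.011 -0.014 -0.003]
lam 33 yz [102.   83.6] xyz [-4.63 -0.25  2.23] r [ 0.011  0.038 -0.003]
lam 30 yz [100.3  87.8] xyz [-5.01 -0.24  1.98] r [ 0.012  0.091 -0.003]
```

Emit:
{"op": "arm_command", "data": {"plan": [{"rx": 0.005,"ry": -0.02,"rz": 0,"x": -1.0,"y": -0.1,"z": 1.0,"jaw": 0},{"rx": 0.01,"ry": -0.04,"rz": 0,"x": -2,"y": -0.2,"z": 2,"jaw": 0},{"rx": 0.01,"ry": -0.05,"rz": 0,"x": -2.8,"y": -0.25,"z": 2.7,"jaw": 0},{"rx": 0.01,"ry": -0.05,"rz": 0,"x": -3.2,"y": -0.25,"z": 2.7,"jaw": 0},{"rx": 0.01,"ry": -0.05,"rz": 0,"x": -3.6,"y": -0.25,"z": 2.7,"jaw": 0},{"rx": 0.01,"ry": -0.05,"rz": 0,"x": -3.9,"y": -0.25,"z": 2.7,"jaw": 0}]}}

```text
clock: 21.08
eef_pos: [547.6, 226.0, 76.1]
tool_rot: [3.137, 0.664, 1.691]
force: [-0.5, -0.2, -0.1]
width: 0.1
```

```bash
python3 -c "
from hp import *
hst();plan([36,33,30,27,24],2)"; python3 look.py e
```

```text
t 21.08 pos [547.65 225.95  76.06] rpy [3.1371 0.6637 1.691 ] F [-0.52 -0.24 -0.07] T [ 0.65  0.08 -0.01] w 0.1 fix [ -9.2 104.5]
Ffix -0.54 -0.17 -0.07 yaw err mrad -5.5
tilt 38.0 yz [104.5  76.1] Fn -0.1 Fu -0.2 Fx -0.5
lean if TCP-side contact 38.4
lam 36 yz [101.8  80.6] xyz [-0.49 -0.03 -0.19] r [ 0.001  0.035 -0.004]
lam 33 yz [100.3  84.7] xyz [-0.87 -0.02 -0.42] r [ 0.001  0.088 -0.004]
lam 30 yz [98.5 88.8] xyz [-1.26 -0.02 -0.63] r [ 0.001  0.14  -0.004]
lam 27 yz [96.6 92.8] xyz [-1.66 -0.02 -0.83] r [ 0.002  0.192 -0.004]
lam 24 yz [94.4 96.7] xyz [-2.07 -0.02 -1.  ] r [ 0.002  0.245 -0.004]
```

View pics/sc_e.png

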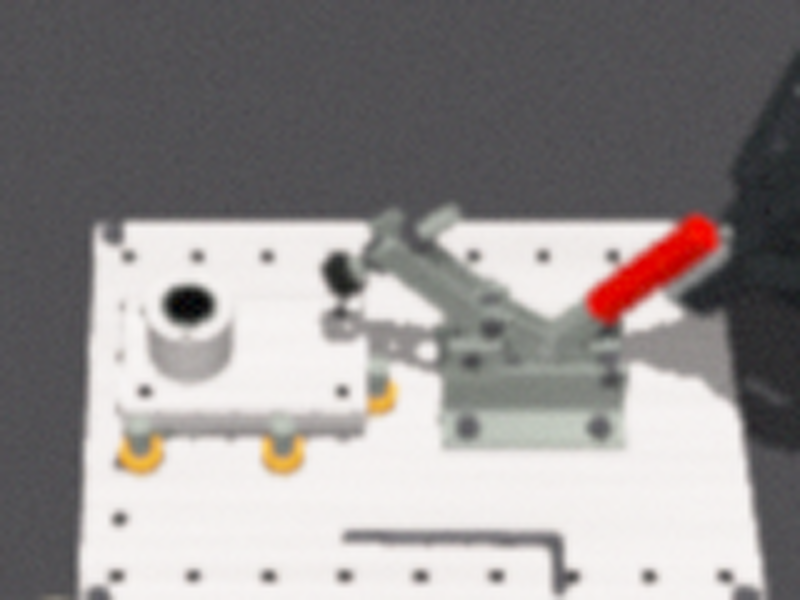

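Emit:
{"op": "arm_command", "data": {"plan": [{"rx": 0,"ry": 0.03,"rz": 0,"x": -0.5,"y": 0,"z": -0.2,"jaw": 0},{"rx": 0,"ry": 0.06,"rz": 0,"x": -0.7,"y": 0,"z": -0.3,"jaw": 0},{"rx": 0,"ry": 0.09,"rz": 0,"x": -0.9,"y": 0,"z": -0.4,"jaw": 0},{"rx": 0,"ry": 0.11,"rz": 0,"x": -1.1,"y": 0,"z": -0.5,"jaw": 0},{"rx": 0,"ry": 0.14,"rz": 0,"x": -1.3,"y": 0,"z": -0.6,"jaw": 0}]}}

```text
clock: 21.6
eef_pos: [548.6, 220.7, 89.1]
tool_rot: [3.136, 0.52, 1.692]
force: [-0.3, 1.6, -0.5]
width: 0.1
```

```bash
python3 -c "
from hp import *
hst();plan([29,26,23,20,17],3)"
```

```text
t 21.6 pos [548.55 220.72  89.14] rpy [3.1363 0.5203 1.6925] F [-0.34  1.58 -0.54] T [0.86 0.07 0.02] w 0.1 fix [-9.  99.2]
Ffix -0.14 1.61 -0.54 yaw err mrad -4.0
tilt 29.8 yz [99.2 89.1] Fn 1.7 Fu 0.3 Fx -0.1
lean if TCP-side contact 28.7
lam 29 yz [97.  90.6] xyz [-0.27 -0.05 -0.02] r [ 0.003  0.014 -0.003]
lam 26 yz [95.  94.5] xyz [-0.64 -0.05 -0.26] r [ 0.003  0.067 -0.003]
lam 23 yz [92.7 98.3] xyz [-1.02 -0.05 -0.47] r [ 0.003  0.119 -0.003]
lam 20 yz [ 90.3 102. ] xyz [-1.42 -0.04 -0.67] r [ 0.004  0.171 -0.003]
lam 17 yz [ 87.6 105.5] xyz [-1.82 -0.04 -0.84] r [ 0.004  0.224 -0.003]
```

Emit:
{"op": "arm_command", "data": {"plan": [{"rx": 0,"ry": 0.02,"rz": 0,"x": -0.3,"y": -0.05,"z": 0,"jaw": 0},{"rx": 0,"ry": 0.05,"rz": 0,"x": -0.5,"y": -0.05,"z": -0.2,"jaw": 0},{"rx": 0,"ry": 0.08,"rz": 0,"x": -0.8,"y": -0.05,"z": -0.35,"jaw": 0},{"rx": 0,"ry": 0.12,"rz": 0,"x": -1.05,"y": -0.05,"z": -0.5,"jaw": 0},{"rx": 0,"ry": 0.145,"rz": 0,"x": -1.2,"y": -0.05,"z": -0.6,"jaw": 0},{"rx": 0,"ry": 0.17,"rz": 0,"x": -1.4,"y": -0.05,"z": -0.7,"jaw": 0}]}}

```text
clock: 22.1
eef_pos: [549.1, 211.2, 102.7]
tool_rot: [3.137, 0.348, 1.692]
force: [-0.4, 1.8, -0.6]
width: -0.0
```

```bash
python3 -c "
from hp import *
hst();plan([19,17,15,13,11,9],3)"
```

```text
t 22.1 pos [549.13 211.2  102.66] rpy [3.1367 0.3482 1.6923] F [-0.37  1.83 -0.63] T [ 0.52  0.04 -0.01] w -0.0 fix [-9.6 89.7]
Ffix -0.13 1.87 -0.63 yaw err mrad -4.2
tilt 20.0 yz [ 89.7 102.7] Fn 2.0 Fu 0.0 Fx -0.1
lean if TCP-side contact 16.9
lam 19 yz [ 89.4 103.2] xyz [-0.05  0.01 -0.04] r [ 0.004  0.017 -0.004]
lam 17 yz [ 87.6 105.5] xyz [-0.29  0.01 -0.2 ] r [ 0.004  0.052 -0.004]
lam 15 yz [ 85.8 107.8] xyz [-0.55  0.01 -0.35] r [ 0.004  0.086 -0.004]
lam 13 yz [ 83.8 110. ] xyz [-0.8   0.02 -0.49] r [ 0.004  0.121 -0.004]
lam 11 yz [ 81.8 112.1] xyz [-1.07  0.02 -0.62] r [ 0.004  0.156 -0.004]
lam 9 yz [ 79.7 114.2] xyz [-1.33  0.02 -0.74] r [ 0.004  0.191 -0.004]
```

Emit:
{"op": "arm_command", "data": {"plan": [{"rx": 0,"ry": 0.05,"rz": 0,"x": -0.3,"y": 0,"z": -0.2,"jaw": 0},{"rx": 0,"ry": 0.09,"rz": 0,"x": -0.55,"y": 0,"z": -0.35,"jaw": 0},{"rx": 0,"ry": 0.12,"rz": 0,"x": -0.8,"y": 0,"z": -0.5,"jaw": 0},{"rx": 0,"ry": 0.155,"rz": 0,"x": -1.05,"y": 0,"z": -0.6,"jaw": 0},{"rx": 0,"ry": 0.19,"rz": 0,"x": -1.3,"y": 0,"z": -0.7,"jaw": 0}]}}

```text
clock: 22.52
eef_pos: [550.2, 201.4, 114.1]
tool_rot: [3.137, 0.156, 1.693]
force: [0.7, 1.3, 0.0]
width: 0.1
```

```bash
python3 -c "
from hp import *
hst();plan([8,6,4,2,0,-2],4)"; python3 look.py f
```

```text
t 22.52 pos [550.24 201.4  114.08] rpy [3.1366 0.1556 1.6934] F [0.74 1.26 0.01] T [ 0.4   0.06 -0.  ] w 0.1 fix [-9.7 79.9]
Ffix 0.89 1.16 0.01 yaw err mrad -3.1
tilt 8.9 yz [ 79.9 114.1] Fn 1.1 Fu 0.2 Fx 0.9
lean if TCP-side contact 6.6
lam 8 yz [ 77.6 115.3] xyz [-0.24  0.02 -0.09] r [ 0.005  0.016 -0.003]
lam 6 yz [ 75.5 117.2] xyz [-0.48  0.03 -0.24] r [ 0.005  0.051 -0.003]
lam 4 yz [ 73.2 119.1] xyz [-0.74  0.03 -0.39] r [ 0.005  0.086 -0.003]
lam 2 yz [ 70.9 120.8] xyz [-0.99  0.03 -0.53] r [ 0.005  0.121 -0.003]
lam 0 yz [ 68.5 122.5] xyz [-1.25  0.03 -0.66] r [ 0.005  0.156 -0.003]
lam -2 yz [ 66.  124.1] xyz [-1.52  0.03 -0.78] r [ 0.005  0.191 -0.003]
```

View pics/sc_f.png

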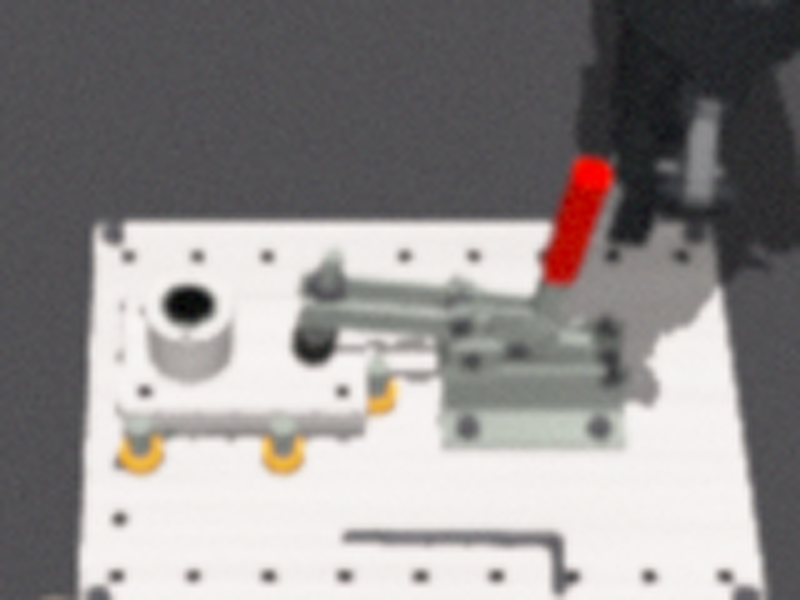

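Emit:
{"op": "arm_command", "data": {"plan": [{"rx": 0,"ry": 0.05,"rz": 0,"x": -0.5,"y": 0,"z": -0.25,"jaw": 0},{"rx": 0,"ry": 0.08,"rz": 0,"x": -0.75,"y": 0,"z": -0.4,"jaw": 0},{"rx": 0,"ry": 0.12,"rz": 0,"x": -1.0,"y": 0,"z": -0.5,"jaw": 0},{"rx": 0,"ry": 0.15,"rz": 0,"x": -1.25,"y": 0,"z": -0.6,"jaw": 0}]}}

```text
clock: 22.95
eef_pos: [551.4, 191.5, 123.0]
tool_rot: [3.136, 0.002, 1.693]
force: [-3.0, 8.4, 2.9]
width: -0.3
```

```bash
python3 -c "
from hp import *
hst();plan([2,0,-2,-4,-6,-8],5)"
```

```text
t 22.95 pos [551.4  191.46 122.98] rpy [3.1364e+00 1.8000e-03 1.6926e+00] F [-2.98  8.43  2.9 ] T [ 1.64  0.53 -0.01] w -0.3 fix [-9.8 69.8]
Ffix -1.9 8.74 2.9 yaw err mrad -3.9
tilt 0.1 yz [ 69.8 123. ] Fn 8.7 Fu 2.9 Fx -1.9
lean if TCP-side contact -2.2
lam 2 yz [ 69.9 120.9] xyz [0.   0.03 0.21] r [ 0.005 -0.033 -0.004]
lam 0 yz [ 67.5 122.5] xyz [-0.24  0.03  0.05] r [ 0.005  0.002 -0.004]
lam -2 yz [ 65.  124.1] xyz [-0.48  0.04 -0.11] r [ 0.005  0.037 -0.004]
lam -4 yz [ 62.5 125.6] xyz [-0.73  0.04 -0.26] r [ 0.005  0.072 -0.004]
lam -6 yz [ 60.  126.9] xyz [-0.99  0.04 -0.39] r [ 0.005  0.106 -0.004]
lam -8 yz [ 57.4 128.2] xyz [-1.25  0.04 -0.52] r [ 0.005  0.141 -0.003]
```

Emit:
{"op": "arm_command", "data": {"plan": [{"rx": 0,"ry": 0.03,"rz": 0,"x": -0.3,"y": 0,"z": -0.1,"jaw": 0},{"rx": 0,"ry": 0.05,"rz": 0,"x": -0.5,"y": 0,"z": -0.15,"jaw": 0},{"rx": 0,"ry": 0.07,"rz": 0,"x": -0.7,"y": 0,"z": -0.25,"jaw": 0},{"rx": 0,"ry": 0.08,"rz": 0,"x": -0.85,"y": 0,"z": -0.3,"jaw": 0}]}}

```text
clock: 23.28
eef_pos: [552.0, 186.8, 126.9]
tool_rot: [3.136, -0.083, 1.695]
force: [-1.8, 7.5, 6.4]
width: -0.4
```

```bash
python3 -c "
from hp import *
hst();plan([-4,-6,-8,-10,-12],5)"; python3 look.py g
```

```text
t 23.28 pos [552.04 186.76 126.89] rpy [ 3.1361 -0.0835  1.6954] F [-1.85  7.46  6.43] T [1.28 0.43 0.02] w -0.4 fix [-9.8 65.1]
Ffix -0.9 7.63 6.43 yaw err mrad -1.1
tilt -4.8 yz [ 65.1 126.9] Fn 8.1 Fu 5.8 Fx -0.9
lean if TCP-side contact -5.9
lam -4 yz [ 62.5 125.6] xyz [-0.27  0.03  0.11] r [ 0.006 -0.014 -0.001]
lam -6 yz [ 60.  126.9] xyz [-0.51  0.03 -0.05] r [ 0.006  0.021 -0.001]
lam -8 yz [ 57.4 128.2] xyz [-0.76  0.03 -0.2 ] r [ 0.006  0.056 -0.001]
lam -10 yz [ 54.8 129.4] xyz [-1.01  0.03 -0.34] r [ 0.006  0.091 -0.001]
lam -12 yz [ 52.1 130.5] xyz [-1.27  0.03 -0.47] r [ 0.006  0.126 -0.001]
```

View pics/sc_g.png

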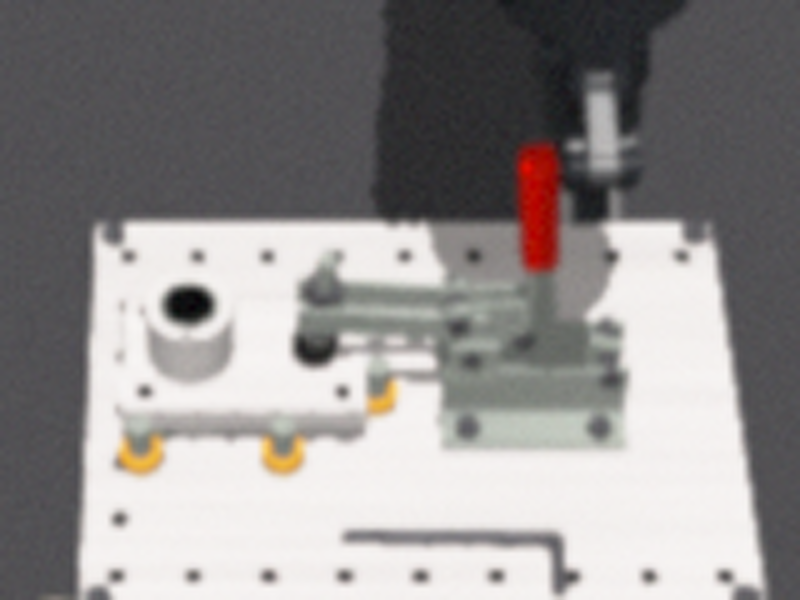

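Emit:
{"op": "arm_command", "data": {"plan": [{"rx": 0,"ry": 0.02,"rz": 0,"x": -0.35,"y": 0,"z": -0.15,"jaw": 0},{"rx": 0,"ry": 0.04,"rz": 0,"x": -0.6,"y": 0,"z": -0.25,"jaw": 0},{"rx": 0,"ry": 0.06,"rz": 0,"x": -0.8,"y": 0,"z": -0.35,"jaw": 0},{"rx": 0,"ry": 0.08,"rz": 0,"x": -1.0,"y": 0,"z": -0.4,"jaw": 0}]}}

```text
clock: 23.72
eef_pos: [552.6, 179.9, 130.3]
tool_rot: [3.137, -0.167, 1.698]
force: [0.5, 10.7, -2.8]
width: 0.2
```

```bash
python3 -c "
from hp import *
hst();plan([-8,-10,-12],5)"
```

```text
t 23.72 pos [552.56 179.87 130.26] rpy [ 3.1369 -0.1673  1.6977] F [ 0.53 10.73 -2.81] T [ 2.08 -0.02 -0.05] w 0.2 fix [-10.1  58.2]
Ffix 1.87 10.58 -2.81 yaw err mrad 1.3
tilt -9.6 yz [ 58.2 130.3] Fn 10.0 Fu -4.5 Fx 1.9
lean if TCP-side contact -11.2
lam -8 yz [ 57.4 128.2] xyz [-0.11  0.06  0.19] r [ 0.005 -0.028  0.001]
lam -10 yz [ 54.8 129.4] xyz [-0.35  0.06  0.02] r [0.005 0.007 0.001]
lam -12 yz [ 52.1 130.5] xyz [-0.6   0.06 -0.13] r [0.005 0.042 0.001]
```

Emit:
{"op": "arm_command", "data": {"plan": [{"rx": 0,"ry": 0.01,"rz": 0,"x": -0.3,"y": 0,"z": 0,"jaw": 0},{"rx": 0,"ry": 0.03,"rz": 0,"x": -0.5,"y": 0,"z": -0.1,"jaw": 0},{"rx": 0,"ry": 0.04,"rz": 0,"x": -0.6,"y": 0,"z": -0.15,"jaw": 0}]}}

```text
clock: 23.97
eef_pos: [552.1, 180.0, 130.8]
tool_rot: [3.138, -0.215, 1.702]
force: [0.8, 15.0, -4.2]
width: -0.2
```

```bash
python3 -c "
from hp import *
hst();plan([-10,-12],5)"; python3 look.py i;python3 tri.py
```

```text
t 23.97 pos [552.08 180.03 130.85] rpy [ 3.1383 -0.2151  1.7016] F [ 0.81 15.04 -4.21] T [ 2.44 -0.21 -0.07] w -0.2 fix [-10.6  58.4]
Ffix 2.69 14.82 -4.21 yaw err mrad 5.2
tilt -12.3 yz [ 58.4 130.8] Fn 13.6 Fu -7.3 Fx 2.7
lean if TCP-side contact -10.9
lam -10 yz [ 54.8 129.4] xyz [-0.39  0.11  0.06] r [ 0.002 -0.041  0.005]
lam -12 yz [ 52.1 130.5] xyz [-0.63  0.1  -0.11] r [ 0.002 -0.006  0.005]Traceback (most recent call last):
  File "tri.py", line 24, in <module>
    t,s=redends(G);print(np.round(t,1).tolist(),np.round(s,1).tolist())
        ~~~~~~~^^^
  File "tri.py", line 15, in redends
    mu,ev=cv2.PCACompute(p.astype(np.float32),None);d=ev[0];s=(p-mu[0])@d
          ~~~~~~~~~~~~~~^^^^^^^^^^^^^^^^^^^^^^^^^^^
cv2.error: OpenCV(4.12.0) /io/opencv/modules/core/src/matmul.dispatch.cpp:788: error: (-215:Assertion failed) nsamples > 0 in function 'calcCovarMatrix'
```

View pics/sc_i.png

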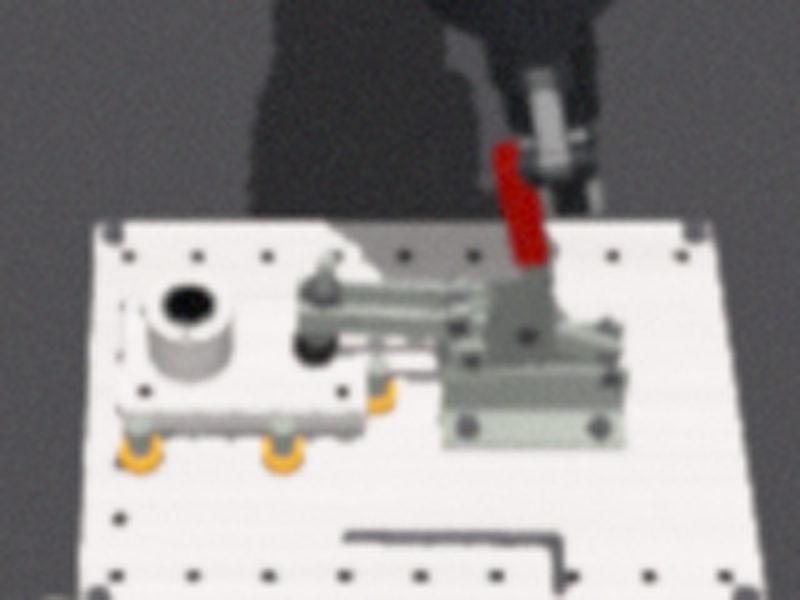

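Emit:
{"op": "arm_command", "data": {"plan": [{"rx": 0,"ry": 0,"rz": 0,"x": 0.3,"y": 0.1,"z": 0,"jaw": 0},{"rx": 0,"ry": 0,"rz": 0,"x": 1,"y": 0.1,"z": 0,"jaw": 0},{"rx": 0,"ry": 0,"rz": 0,"x": 3,"y": 0.1,"z": 0,"jaw": 0},{"rx": 0,"ry": -0.1,"rz": 0,"x": 6,"y": 0.1,"z": 0,"jaw": 0},{"rx": 0,"ry": -0.2,"rz": 0,"x": 9,"y": 0,"z": -1,"jaw": 0},{"rx": 0,"ry": -0.2,"rz": 0,"x": 12,"y": 0,"z": -3,"jaw": 0},{"rx": 0,"ry": -0.2,"rz": 0,"x": 14,"y": 0,"z": -5,"jaw": 0},{"rx": 0,"ry": -0.2,"rz": 0,"x": 14,"y": 0,"z": -5,"jaw": 0}]}}

```text
clock: 24.83
eef_pos: [535.9, 313.3, 213.7]
tool_rot: [3.13, -0.019, 1.711]
force: [0.2, 0.2, -0.2]
width: 0.0
```

```bash
python3 -c "
from hp import *
hst()"; python3 look.py k; sed -i 's/f\[...,0\]>120)&(f\[...,1\]<70)&(f\[...,2\]<70)/f[...,0]>90)\&(f[...,1]<60)\&(f[...,2]<60)/; s/(285,200,440,325)/(285,190,440,325)/' tri.py; python3 tri.py
```

```text
t 24.83 pos [535.86 313.27 213.69] rpy [ 3.1304 -0.0187  1.7112] F [ 0.16  0.18 -0.17] T [-0.03 -0.07  0.02] w 0.0 fix [-10.  192.6]
Ffix 0.18 0.16 -0.17 yaw err mrad 14.7
tilt -1.1 yz [192.6 213.7] Fn 0.2 Fu -0.2 Fx 0.2
lean if TCP-side contact 34.3
[[246.8, 223.7], [254.0, 220.0]] [[381.7, 217.7], [386.5, 242.1]]
[-15.7  38.1 163.3]
[-9.  48.7 98.7]
[-10.4  29.2 168.2]
[ -3.4  39.1 104.8]
```

View pics/sc_k.png

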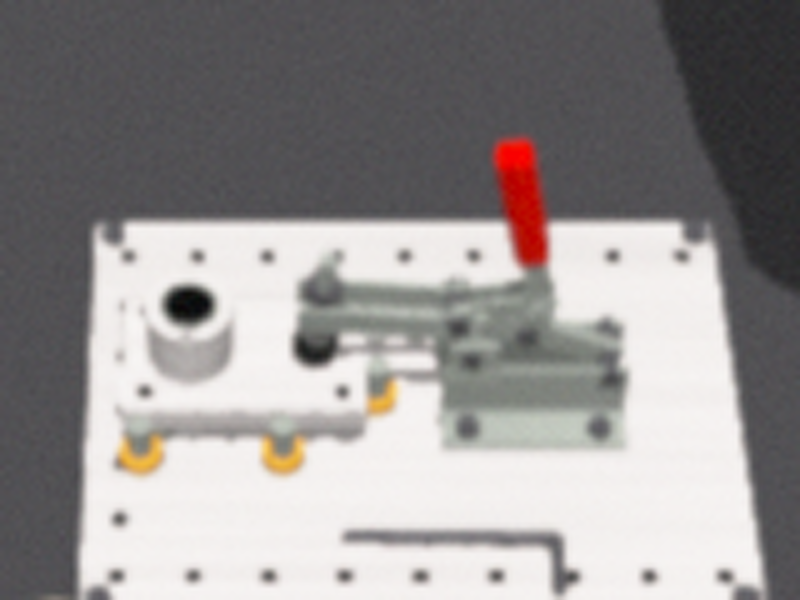

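View pics/top_k.png

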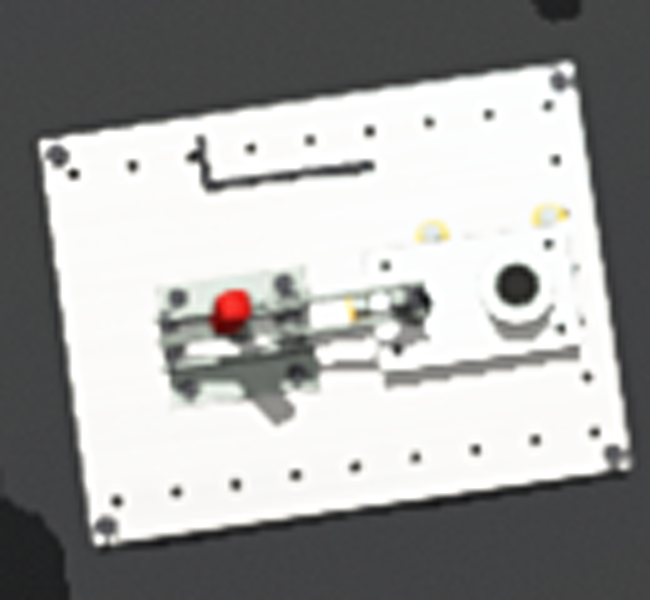

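```bash
python3 - <<'E'
from hp import *
G={n:get_image(n) for n in("top","scene")}
for n,b in (("top",(205,160,335,280)),("scene",(285,190,440,325))):
    f=G[n]["frame"].astype(int);m=(f[...,0]>90)&(f[...,1]<60)&(f[...,2]<60);v,u=np.nonzero(m);k=(u>b[0])&(u<b[2])&(v>b[1])&(v<b[3]);u=u[k];v=v[k]
    print(n,"centroid",u.mean().round(2),v.mean().round(2),"u",u.min(),u.max(),"v",v.min(),v.max())
    for lam in (-6,-8,-10,-12,-14):
        l=np.radians(lam);ph=l+np.radians(16.8);tip=P+112*np.array([np.sin(ph),np.cos(ph)]);uu=np.array([np.sin(l),np.cos(l)]);nn=np.array([np.cos(l),-np.sin(l)])
        pts=[]
        for a in (0,-64):
            for q in (-7.5,7.5):
                for x in (-17,-3):
                    yz=tip+a*uu+q*nn;pts.append([*fw(x,yz[0]),yz[1]])
        pr=proj(G[n],pts);h=cv2.convexHull(pr.astype(np.float32));M=cv2.moments(h)
        print(lam,tip.round(1),"hull centroid",round(M["m10"]/M["m00"],2),round(M["m01"]/M["m00"],2),"u",pr[:,0].min().round(1),pr[:,0].max().round(1),"v",pr[:,1].min().round(1),pr[:,1].max().round(1))
# housing holes
S=4
for n,bb in (("top",(270,195,335,240)),("scene",(295,235,360,285))):
    g=G[n];up=cv2.resize(g["frame"],None,fx=S,fy=S,interpolation=cv2.INTER_CUBIC).astype(int)
    m=np.zeros(up.shape[:2],np.uint8);s=np.s_[bb[1]*S:bb[3]*S,bb[0]*S:bb[2]*S]
    m[s]=up[s].max(2)<(175 if n=="top" else 150)
    k,_,st_,ce=cv2.connectedComponentsWithStats(m)
    for i in range(1,k):
        q=(ce[i]+.5)/S-.5
        for z in (42,72):
            w=wf(plane(g,q,z)[0])
            if 25<st_[i,4]<1200 and ((z==42 and min(abs(w[0]-11),abs(w[0]+31))<3 and min(abs(w[1]+29),abs(w[1]+109))<3) or (z==72 and abs(w-[-10,-92]).max()<4)): print(n,z,w.round(1))
print(ctrl.read_state()["clock"])
E
```

```text
top centroid 250.75 221.7 u 247 254 v 218 225
-6 [ 42.6 163.3] hull centroid 247.16 222.44 u 243.0 251.3 v 217.5 227.4
-8 [ 38.7 164. ] hull centroid 248.48 222.21 u 244.7 252.4 v 217.2 227.2
-10 [ 34.9 164.5] hull centroid 249.68 222.01 u 245.3 254.1 v 217.0 227.1
-12 [ 31.  164.9] hull centroid 250.9 221.82 u 246.0 255.8 v 216.7 227.0
-14 [ 27.1 165.2] hull centroid 252.13 221.62 u 246.7 257.6 v 216.4 226.8
scene centroid 383.88 228.88 u 379 388 v 218 242
-6 [ 42.6 163.3] hull centroid 387.6 230.37 u 382.9 392.1 v 216.6 244.3
-8 [ 38.7 164. ] hull centroid 386.14 230.11 u 380.9 391.3 v 216.3 244.1
-10 [ 34.9 164.5] hull centroid 384.69 229.88 u 378.9 390.5 v 216.0 243.9
-12 [ 31.  164.9] hull centroid 383.24 229.69 u 376.8 389.6 v 215.8 243.7
-14 [ 27.1 165.2] hull centroid 381.78 229.52 u 374.8 388.8 v 215.6 243.6
top 42 [  10.3 -109.6]
top 42 [ 11.2 -29.6]
top 72 [-10.4 -91.5]
top 42 [ -31.5 -109.8]
scene 72 [ -9.4 -90.7]
scene 42 [  11.3 -108.8]
scene 42 [ 11.6 -28.6]
25.1333
```

```bash
python3 - <<'E'
from rel import *
st(); print(ctrl.finish_job()); 
E
```

```text
t 25.13 pos [535.26 302.81 208.21] rpy [ 3.1402 -0.0119  1.6988] F [-0.02 -0.61 -0.4 ] T [-0.06 -0.01  0.  ] w 0.1 fix [-11.9 182.3]
Ffix -0.1 -0.6 -0.4 yaw err mrad 2.3
the job is handed in; nothing more can be done
None
```

The housing is in the fixture with its boss away from the clamp, and the clamp is shut. I handed the job in at 25.1 s. No verdict came back, so what follows rests on my own checks.

**Seating:** I gripped the housing by its boss, set it on the rest buttons and slid it against the pins. I pressed with about 12 N towards the side pins and 13 N towards the end pin, and it stopped moving. After letting go, I pushed the bare flange with closed fingertips, about 9 N sideways and 8 N endways, and it stayed solid.

**Clamp:** My first push used an upright finger and ended up bearing on the end of the grip, reaching about 25 N and 18 N upward. I backed off, tilted the tool to lie along the grip and pushed along its arc. That took about 2 N at first and 8–10 N past the point where the pad met the flange. At the end the handle did not move under about 14 N.

**Last checks:**
- **Handle:** after I backed away it stayed put, at about -11.8° in the top view and -11.1° in the scene view, against -12° at its stop.
- **Dead point:** I did not see the load clearly drop there. I judge the handle is over it because it met a hard stop and stayed there.
- **Housing:** its holes and bore did not move when the clamp shut. Taken from the holes, its position is within about 0.5 mm (top view) or 1.3 mm (scene view) of the nest. That is inside the 2 mm camera calibration, and the two views differ by about 1 mm.
- **Squareness:** the hole positions suggest up to about 0.5° of yaw. That is within measurement noise, so squareness rests mainly on the contact pushes.
- **Surroundings:** the hex key looks undisturbed in the last pictures. I did not re-measure the other bystanders, but the gripper did not go near them except while lifting out of the tray. The robot was touching nothing.

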